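# Return the cultures to the benchtop incubator after imaging

### The arm

A 7-joint arm with a two-finger parallel gripper is mounted at the origin on the work surface. World frame = base frame: x ahead of the robot, y to its left, z up, the work surface at z = 0. Lengths are in m, angles in rad, forces in N, time in s.
With the tool pointing down it reaches from about 0.4 to 0.85 m from the base axis. Payload 4.5 kg.
Tool frame: the origin (TCP) lies midway between the tips of the shut fingers; the grasp point (between the pads) lies 19 mm behind it; z points along the fingers, y is the line along which they close (so a half turn about z gives the same grasp; the last joint's range is limited). The gripper opens to 88 mm and grips with 3 to 60 N. Pads are 18 mm wide; open, the fingers measure 123 mm over their backs; the gripper's body (75 mm by 187 mm) begins 45 mm behind the grasp point.
Start: joints at [-1.159, 0.689, -0.195, 1.565, 0.157, 0.902, -0.215], TCP at [0.231, 0.581, 0.239] pointing down, gripper open.
Joint ranges: [-3.01, 3.01], [-0.46, 2.08], [-1.47, 1.51], [0.13, 2.56], [-1, 4.14], [0.04, 2.09], [-2.66, 2.66]. Speed limits (rad/s): [2.57, 2.57, 3.14, 3.14, 3.14, 3.14, 3.14].

### API

Orientations are given as a unit quaternion [x, y, z, w].
In Python, from plant import sensors, eyes, finish_job gives the robot as it stands.
- The arm moves only by the tool send_rows, never from a script. Its argument "rows" is text: rows parted by semicolons, each of 4 numbers parted by spaces: the shift along the tool's x, y, z normalised to -1 to 1, where 1 is 30 cm, then the turn about the tool's z normalised to -1 to 1, where 1 is 2 pi rad. A call has 1 to 10 rows; each row is the pose to reach, as a shift and turn from the pose commanded when the call began, along the tool's axes at that moment, turning the shorter way round; what a row does not reach only later rows make up. A row lasts 1/12 s, in which the tool goes at most 41.7 mm and 7.16 degrees, less where a joint would pass 70% of its speed; a pose out of reach is approached as far as the arm can. A call with a number of a shift or a turn outside -1 to 1 is refused whole. A call with a gripper value outside its range is refused whole. "jaw" is the closure, from -1 (fully open) to 1 (shut), set as the call begins (left out, the last holds). The fingers move at their own pace and stop on an object; "force" is the grip in N (left out, the last holds). Time passes only in rows, so rows that repeat a pose let the fingers close. It gives the time, the measured TCP pose, the force, the opening and the grip force at its end, in the units of the state.
- sensors.get_state(): the state, without advancing time (a new reading comes with each control period).
- eyes.snapshot(name): name is "scene" or "side" or "wrist"; returns (picture, depth): 384x512x3 uint8, red, green, blue; 384x512 float32, m along the optical axis (not along the pixel's ray), 0 where there is no reading.
- eyes.calibration(name): a dict with "fov_y" (degrees; the focal length in pixels is half the picture's height over the tangent of half this angle, whatever the lens; pixels are square), "cx", "cy" (the principal point, pixels), "world_from_camera" (4x4, takes a point from camera to world coordinates). Camera axes: x right, y down, z forward; pixel columns grow to the right and rows downward; lengths in m; the calibration is good to about 2 mm. The wrist camera is an equidistant fisheye: a pixel r from the principal point sees the ray r / f radians off the axis. A picture is of the moment at which its call begins: read the wrist's pose just before it. calibration takes no time and is no camera call; for the wrist camera it gives the pose at the moment of the call.
- finish_job(): hands the job in; it is judged then, once.
The state is a dict: "clock": time; "q": joint angles; "qd": joint speeds; "joint_torque": joint torques, N m; "tool_pos": TCP position; "eef_rot": TCP orientation; "contact_force": force on the tool from outside, world axes, zero at the start; "moment": the same for the moment, N m; "opening": opening from 0.0 (shut) to 1.0 (fully open); "finger_force": force on a finger pad.
Only numpy, scipy, OpenCV 4.12 (cv2) and the standard library are available. Lean on these libraries where they do the work, as an engineer would, in place of code of your own. Each camera call takes 0.05 s, during which the arm holds its last target. There are 200 camera calls.

### The job

Imaging is over: lift the incubator's hood right back onto its rear stop, put every culture vessel that stands on the bench into its own nest in the incubator (the recess made for its shape and size), flat on the nest's floor and kept upright on the way, then lower the hood gently until it is fully shut and press the start button. Bring the hood softly onto its stop both ways, never letting it fall, and leave the other things on the bench where they are.

Things in the scene. Friction and masses are not known exactly. Their poses are not given: they have to be found in the camera images.
- incubator: Low white benchtop incubator, fixed, 310 mm deep (x), 450 wide (y). Origin under its centre at table level; its front, with a grey control ledge (66 mm high, 65 deep), faces its -x, towards the robot. Behind the ledge the deck, 94 mm high, holds a row of five nest inserts, tops flush with the deck, under one hinged hood.
- lid (a joint): Hood angle in rad: 0 shut (resting on the deck), 1.75 open against its rear stop. The hood (0.6 kg) is an open-bottomed white box with a clear top, 160 mm deep, 430 wide, 48 high. The hinge is free, slightly damped: let go below about 1.2 rad it falls shut, above that it falls back on the stop and stays. Lifting takes about 3 N at the handle.
- lid_handle (a point): Middle of the hood's handle: a round steel bar 12 mm thick, 100 mm free between its end arms, parallel to the hinge (incubator's y), 36 mm in front of the hood's face. Shut, it is 128.5 mm above the table, 196 mm forward of and 33 mm above the hinge; the hood's top is 15 mm higher. Pinched from above, it turns between the fingers as the hood swings.
- lid_hinge (a point): Middle of the hood's hinge line, 95.5 mm above the table; fixed to the incubator, the line runs along the incubator's y, at the rear of the chamber.
- purge (a joint): Travel of the start button in m: 0 up, 0.006 fully pressed (about 5 N); springs back. It counts as pressed beyond 0.004.
- purge_top (a point): Centre of the top of the start button, a round black push button 24 mm across in a grey housing on the control ledge, to the right as seen from the robot; its top is 88 mm above the table. It is pressed straight down.
- flask: Large culture flask lying on its broad side, 98 long x 50 wide x 27 mm high: a frosted 70 mm box body at its -x end and a white 23 mm cap at its +x end. Weighs about 60 g. Stands loose on the table. May be absent. Origin: centre of the underside of its whole outline; z up.
- small_flask: Small culture flask lying on its broad side, 74 long x 36 wide x 22 mm high: a frosted 52 mm box body at its -x end and a white 19 mm cap at its +x end. About 40 g. Stands loose on the table. May be absent. Origin: centre of the underside of its whole outline; z up.
- dish: Round lidded culture dish, 60 mm across, 17 mm high. About 35 g. Stands loose on the table. May be absent. Origin: centre of the underside of its whole outline; z up.
- chamber_slide: Chamber slide: glass slide 76 x 26 mm and 2.5 mm thick, with a lidded row of chambers 58 x 26 mm on it, centred 8 mm to the -x side of its middle; 18 mm high. About 30 g. Stands loose on the table. May be absent. Origin: centre of the underside of its whole outline; z up.
- tube: Flat-sided culture tube lying down, 100 long x 20 wide x 18 mm high (cap 19 mm), long way along its x with the white cap at +x. About 30 g. Stands loose on the table. May be absent. Origin: centre of the underside of its whole outline; z up.
- nest_flask_floor (a point): Aluminium insert, 118 x 79 x 14 mm, one of five fixed side by side (80.5 mm apart) in the incubator, in an order that changes, with a 4 mm deep recess in its top, 104 x 56 mm, for the large flask. This point: centre of the recess floor, 4 mm below the top, 90 mm above the table; x along the recess towards the hinge, z up.
- nest_small_flask_floor (a point): Aluminium insert, 118 x 79 x 14 mm, one of five fixed side by side (80.5 mm apart) in the incubator, in an order that changes, with a 4 mm deep recess in its top, 80 x 42 mm, for the small flask. This point: centre of the recess floor, 4 mm below the top, 90 mm above the table; x along the recess towards the hinge, z up.
- nest_dish_floor (a point): Aluminium insert, 118 x 79 x 14 mm, one of five fixed side by side (80.5 mm apart) in the incubator, in an order that changes, with a 4 mm deep recess in its top, round, 66 mm across, for the round dish. This point: centre of the recess floor, 4 mm below the top, 90 mm above the table; x along the recess towards the hinge, z up.
- nest_slide_floor (a point): Aluminium insert, 118 x 79 x 14 mm, one of five fixed side by side (80.5 mm apart) in the incubator, in an order that changes, with a 4 mm deep recess in its top, 82 x 32 mm, for the chamber slide. This point: centre of the recess floor, 4 mm below the top, 90 mm above the table; x along the recess towards the hinge, z up.
- nest_tube_floor (a point): Aluminium insert, 118 x 79 x 14 mm, one of five fixed side by side (80.5 mm apart) in the incubator, in an order that changes, with a 4 mm deep recess in its top, 106 x 26 mm, for the flat-sided tube. This point: centre of the recess floor, 4 mm below the top, 90 mm above the table; x along the recess towards the hinge, z up.
- oil_bottle: Squat amber bottle of immersion oil, 36 mm across, 45 mm high, standing among the vessels; to be left alone. Origin under its centre.
- tip_box: Box of pipette tips, 120 x 80 x 63 mm, to be left alone. Origin under its centre.
- timer: Bench timer, 60 x 60 x 18 mm, to be left alone. Origin under its centre.
Things that resemble listed ones, but are neither listed nor needed, are in the scene too. What is shaped like the chamber_slide but green or red is not meant.

How it is judged:
By the outcome, as a careful person would: the job done as asked, in the order asked, and still so for the second after the job is handed in, with the robot touching nothing.
Of flask, small_flask, dish, chamber_slide, tube only 3 to 5 are there at a start; the rules pass over those that are not, and their reading is None.
At some moment in a run one of flask, small_flask, dish may be knocked a few centimetres aside while the robot is not near it.
It also fails if it takes over 210 s, if anything falls off the work surface, if the arm or the gripper's body presses on something with over 40 N, if the wrist force passes 120 N, or if a joint passes its speed limit or range.

## Working session

There is one attempt and no reset: what is moved stays moved. The work goes in short steps, Python scripts to look and compute and a tool call to move; the robot and the scene stay as the last step left them, time stands still between calls to the robot, and variables do not carry over. Pictures are saved under pics/ and viewed, at most 14 in all, crops included, and the job is handed in when it is done.

Besides the shell and the picture viewer there is one more tool, called after "Call:" by a JSON object that holds its "api" and its "payload", one argument or row to a line. send_rows: Moves the arm, as the interface text tells. Scaled input: -1 to 1 covers 30 cm each way for a shift and 2 pi rad each way for a turn. Its arguments: {"type":"object","properties":{"rows":{"type":"string"},"jaw":{"type":"number"},"force":{"type":"number"}},"required":["rows"]}

```bash
mkdir -p pics; ls; cat > h.py <<'E'
import numpy as np, cv2
from plant import sensors, eyes, finish_job
from scipy.spatial.transform import Rotation as R
def snap(n,fn=None):
    c=eyes.calibration(n); im,d=eyes.snapshot(n)
    if fn: cv2.imwrite('pics/'+fn,im[:,:,::-1])
    np.savez('/tmp/'+n+'.npz',im=im,d=d,T=c['world_from_camera'],f=192/np.tan(np.radians(c['fov_y']/2)),cx=c['cx'],cy=c['cy'])
    return im,d,c
def load(n): return np.load('/tmp/'+n+'.npz')
def ray(z,u,v,n):
    f=float(z['f']);x=(np.asarray(u,float)-z['cx'])/f;y=(np.asarray(v,float)-z['cy'])/f
    if n=='wrist':
        r=np.hypot(x,y)+1e-9; d=np.stack([np.sin(r)*x/r,np.sin(r)*y/r,np.cos(r)],-1)
    else: d=np.stack([x,y,np.ones_like(x)],-1)
    return d
def plane(z,u,v,n,h):
    T=z['T'];d=ray(z,u,v,n)@T[:3,:3].T
    return T[:3,3]+d*((h-T[2,3])/d[...,2])[...,None]
def cloud(z,n):
    v,u=np.mgrid[0:384,0:512]; d=ray(z,u,v,n); d=d/d[...,2:]
    return (d*z['d'][...,None])@z['T'][:3,:3].T+z['T'][:3,3]
E
python3 - <<'E'
from h import *
for n in('scene','side','wrist'):
    im,d,c=snap(n,n+'0.png'); print(n,c['fov_y'],c['cx'],c['cy'],np.round(c['world_from_camera'],3).tolist())
print(sensors.get_state())
a=cv2.imread('pics/scene0.png');b=cv2.imread('pics/side0.png')
E
```

```text
pics
scene 49.74015860269171 262.6336489947977 190.7986149109701 [[-0.44, 0.738, -0.512, 1.114], [0.898, 0.368, -0.242, 0.379], [0.01, -0.566, -0.824, 1.067], [0.0, 0.0, 0.0, 1.0]]
side 56.97635018689465 254.2636292376721 191.66013369748129 [[0.828, -0.367, 0.424, 0.01], [-0.56, -0.537, 0.631, -0.715], [-0.004, -0.76, -0.65, 0.921], [0.0, 0.0, 0.0, 1.0]]
wrist 65.70646984690485 253.66759260941527 193.85865859439338 [[0.369, 0.893, 0.256, 0.164], [0.929, -0.354, -0.104, 0.606], [-0.002, 0.276, -0.961, 0.384], [0.0, 0.0, 0.0, 1.0]]
{'clock': 0.15, 'q': array([-1.15919453,  0.68977733, -0.1945666 ,  1.56604239,  0.1573009 ,
        0.90249499, -0.21509079]), 'qd': array([-2.46421985e-03, -2.55285967e-03,  2.05552792e-04, -3.66399515e-03,
        3.61266104e-04,  7.85839656e-04, -5.89295720e-05]), 'joint_torque': array([-2.13072803e-03, -5.27862382e+01, -1.26871448e+00, -1.53585273e+01,
       -5.25091833e-02,  3.98310178e-03,  9.62060017e-05]), 'tool_pos': array([0.23039503, 0.58050173, 0.23812072]), 'eef_rot': array([ 1.87731454e-01,  9.82220168e-01, -6.59321499e-04, -8.91820884e-05]), 'contact_force': array([ 0.12364674,  0.43664226, -0.98491677]), 'moment': array([0.00268646, 0.01996577, 0.04158488]), 'finger_force': 0.0, 'opening': 1.002390477253954}
```

View pics/scene0.png

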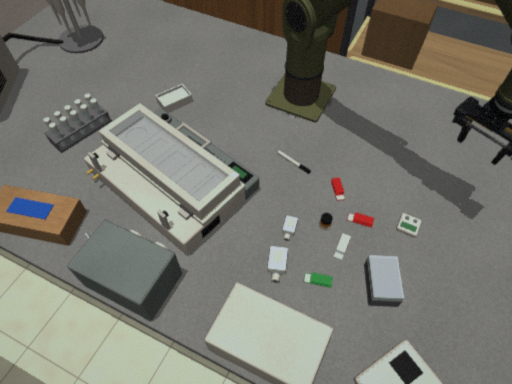

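View pics/side0.png

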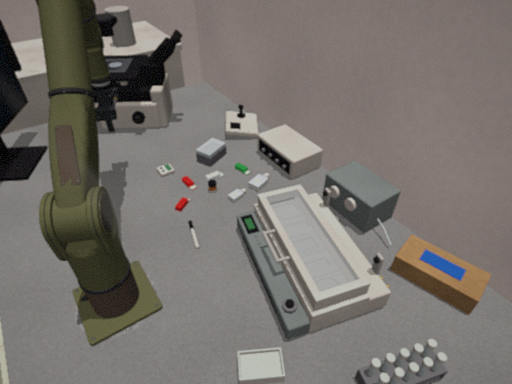

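The scene shows the incubator at (170,165), with its start button on the ledge near (165,117). Candidates:
- Flask: (278,262).
- Small flask: (290,227).
- White slide: (343,245). The lookalikes are red at (338,188) and (362,220), and green at (319,280).
- Pen-like object: (295,161).
- Oil bottle: (327,219).
- Timer: (409,224).

No round dish is visible. I'll check this in one close crop.

```bash
python3 - <<'E'
from h import *
z=load('scene');im=z['im'][:,:,::-1]
a=cv2.resize(im[140:300,255:435],None,fx=4,fy=3.7,interpolation=cv2.INTER_CUBIC)
cv2.imwrite('pics/crop1.png',a[:600,:800])
P=cloud(z,'scene')
for n,u,v in[('flask',278,262),('cap',276,277),('sf',290,227),('sl',343,245),('pen',295,161),('oil',327,219),('timer',409,224),('hoodtop',170,160),('led',235,168),('btn',165,117),('tipbox',385,278)]:
    print(n,P[v,u].round(3))
z=load('side');P=cloud(z,'side')
for n,u,v in[('flask',260,181),('sf',238,194),('sl',214,175),('btn',289,304),('disp',250,222),('handle',278,246),('pen',194,238)]:
    print(n,P[v,u].round(3))
E
```

```text
flask [0.66  0.215 0.027]
cap [0.701 0.228 0.025]
sf [0.543 0.199 0.023]
sl [0.527 0.356 0.018]
pen [0.304 0.111 0.01 ]
oil [0.484 0.287 0.044]
timer [0.378 0.506 0.02 ]
hoodtop [ 0.56  -0.176  0.141]
led [ 0.456 -0.026  0.07 ]
btn [ 0.384 -0.322  0.087]
tipbox [0.592 0.487 0.06 ]
flask [0.649 0.194 0.026]
sf [0.534 0.178 0.025]
sl [0.52  0.344 0.017]
btn [ 0.374 -0.336  0.085]
disp [ 0.465 -0.011  0.069]
handle [ 0.467 -0.163  0.091]
pen [0.295 0.082 0.01 ]
```

View pics/crop1.png

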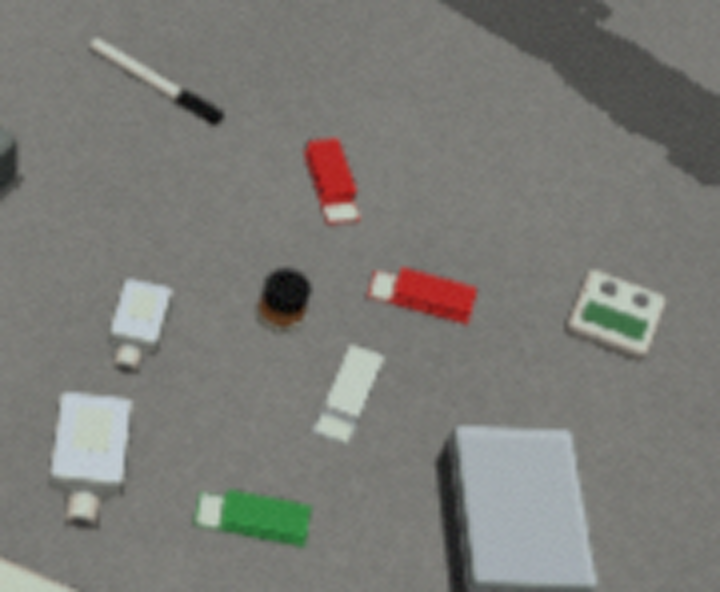

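Flask at crop (92,440), small flask at (140,315) and the white chamber slide at (350,395) are the vessels. The pen (155,80) is a marker, and there is no dish or tube. Next I'll measure poses.

```bash
cat >> h.py <<'E'
def rect(p):
    c,s,a=cv2.minAreaRect((p[:,:2]*1000).astype(np.float32)); 
    if s[0]<s[1]: s=s[::-1];a+=90
    return np.round(c,1),np.round(s,1),round(a,1)
E
python3 - <<'E'
from h import *
for n in('scene','side'):
    z=load(n);P=cloud(z,n);im=z['im'].astype(int);ok=z['d']>0
    print(n)
    X,Y,Z=P[...,0],P[...,1],P[...,2]
    near=lambda x,y,r:(np.hypot(X-x,Y-y)<r)&ok
    for o,x,y,r,h in[('flask',.67,.205,.075,.027),('sf',.54,.19,.05,.022),('sl',.53,.35,.055,.018)]:
        m=near(x,y,r)&(Z>.008); print(o,rect(P[m]),m.sum(),P[m].mean(0).round(3))
        mt=near(x,y,r)&(Z>h-.004);print('  top',rect(P[mt]),P[mt].mean(0).round(3))
        # mask by colour then cast on half-height plane
    reg=(X>.25)&(X<.85)&(Y>-.5)&(Y<.1)&ok
    for lo,hi in[(.135,.15),(.12,.134),(.09,.1),(.06,.072),(.08,.09)]:
        m=reg&(Z>lo)&(Z<hi); m=cv2.morphologyEx(m.astype(np.uint8),cv2.MORPH_OPEN,np.ones((2,2)))
        k,l,st,ce=cv2.connectedComponentsWithStats(m)
        for i in range(1,k):
            if st[i,4]>60: print(lo,st[i,4],ce[i].round(),rect(P[l==i]))
E
```

```text
scene
flask (array([660.8, 211.7]), array([99.3, 49.9]), 19.1) 551 [0.659 0.211 0.024]
  top (array([660.9, 211.5]), array([98.8, 49.6]), 18.5) [0.651 0.209 0.026]
sf (array([541.6, 195.1]), array([76.2, 36.6]), 12.1) 261 [0.54  0.195 0.019]
  top (array([541.6, 194.8]), array([75.6, 35.4]), 10.8) [0.535 0.193 0.021]
sl (array([517.8, 353.3]), array([61.1, 25.5]), 1.4) 178 [0.52  0.353 0.016]
  top (array([518.7, 353.3]), array([59.2, 25.5]), 1.4) [0.518 0.353 0.017]
0.135 6513 [171. 157.] (array([694.1,  45.4]), array([1025.8,  314.4]), 55.5)
0.135 61 [163. 215.] (array([710.3, -95.8]), array([43.1, 24.3]), 7.8)
0.12 144 [195. 134.] (array([ 427.7, -185.1]), array([172.5, 100.6]), 35.7)
0.12 124 [219. 197.] (array([827.4, 142.5]), array([734.4, 115.3]), 30.6)
0.12 71 [101. 234.] (array([976.8,  76.8]), array([663.6,  25.6]), 63.4)
0.12 64 [114. 243.] (array([ 844.6, -157.4]), array([46.3, 21. ]), 62.4)
0.12 70 [131. 242.] (array([ 821.1, -119.4]), array([35.3, 29. ]), 127.3)
0.12 107 [169. 261.] (array([823.9, -14.6]), array([53.3, 14.9]), 2.7)
0.09 61 [113. 152.] (array([ 584.6, -3
[... 935 characters left out ...]
17 0.35  0.018]
0.135 6178 [313. 245.] (array([ 457.8, -349.4]), array([1112.6,  316.5]), 55.1)
0.12 231 [355. 195.] (array([ 468.2, -441.7]), array([1049.3,  197.5]), 41.5)
0.12 76 [286. 259.] (array([ 440.2, -236.8]), array([56.8, 51.3]), 45.6)
0.12 152 [341. 297.] (array([ 276.1, -516.8]), array([654.9, 110.7]), 27.1)
0.09 102 [263. 217.] (array([492.8, -52.6]), array([164.7,  16.4]), 71.4)
0.09 99 [278. 246.] (array([ 260.8, -427.1]), array([762.9,  43.7]), 52.2)
0.09 567 [323. 298.] (array([ 237.4, -465.3]), array([628.6, 248.6]), 26.1)
0.06 2486 [274. 273.] (array([ 316.6, -377.9]), array([891.5, 191.7]), 59.8)
0.06 795 [419. 260.] (array([ 428.2, -536.8]), array([900.3, 131.3]), 14.8)
```

```bash
python3 - <<'E'
from h import *
for n in('scene','side'):
    z=load(n);P=cloud(z,n);ok=z['d']>0
    X,Y,Z=P[...,0],P[...,1],P[...,2]
    print(n)
    reg=(X>.25)&(X<.85)&(Y>-.5)&(Y<.1)&ok
    for lo,hi,mn in[(.137,.15,1000),(.122,.134,30),(.09,.1,60),(.06,.072,60),(.08,.092,25)]:
        m0=reg&(Z>lo)&(Z<hi); 
        k,l,st,ce=cv2.connectedComponentsWithStats(m0.astype(np.uint8),connectivity=4)
        for i in range(1,k):
            if st[i,4]>mn: print(lo,st[i,4],ce[i].round(),rect(P[l==i]),P[l==i].mean(0).round(3))
# button: dark pixels near seed, cast on z=.088
for n,u,v in(('scene',165,117),('side',289,304)):
    z=load(n);im=z['im'].max(2); m=np.zeros_like(im); m[v-12:v+13,u-12:u+13]=(im[v-12:v+13,u-12:u+13]<45)
    k,l,st,ce=cv2.connectedComponentsWithStats(m)
    for i in range(1,k):
        if st[i,4]>15: print(n,st[i],plane(z,*ce[i],n,.088).round(4))
E
```

```text
scene
0.137 6432 [170. 156.] (array([ 539.3, -203.1]), array([435. , 161.2]), 75.3) [ 0.546 -0.189  0.142]
0.122 164 [194. 133.] (array([ 438.6, -176.5]), array([123.7,  35.1]), 75.3) [ 0.434 -0.175  0.13 ]
0.122 109 [217. 197.] (array([601.9,   2.8]), array([144.7,   9.6]), 162.5) [0.604 0.002 0.128]
0.122 45 [186. 203.] (array([658., -64.]), array([79.2,  3. ]), 74.9) [ 0.657 -0.065  0.128]
0.122 615 [119. 238.] (array([ 822.4, -151.1]), array([153.6,  54.9]), 90.1) [ 0.824 -0.159  0.132]
0.122 58 [145. 242.] (array([800.1, -90.9]), array([40.7, 27.3]), 50.9) [ 0.805 -0.092  0.132]
0.122 352 [160. 257.] (array([821.6, -38.8]), array([62.4, 56.8]), 90.3) [ 0.822 -0.036  0.132]
0.122 43 [145. 252.] (array([825.3, -74. ]), array([30.3, 15. ]), 158.6) [ 0.827 -0.076  0.132]
0.09 95 [112. 151.] (array([ 582.1, -391.1]), array([106.7,  22.6]), 75.2) [ 0.581 -0.383  0.094]
0.09 375 [209. 205.] (array([611.1, -10. ]), array([202.6,  99. ]), 133.8) [ 0.618 -0.018  0.094]
0.06 84 [174. 122.] (array([ 374.1, -301.2]), array([52., 35.]), 78.5) [ 0.373 -0.299  0.064]
0.06 161 [192. 136.] (array
[... 2592 characters left out ...]
.195  0.086]
0.08 31 [328. 213.] (array([ 703. , -134.8]), array([57.3, 24.7]), 56.3) [ 0.7   -0.135  0.081]
0.08 31 [353. 251.] (array([ 650.1, -299.9]), array([25.1, 23.3]), 60.7) [ 0.65  -0.299  0.081]
0.08 37 [373. 269.] (array([ 643.4, -379.9]), array([43.3, 11.5]), 83.2) [ 0.644 -0.382  0.084]
0.08 37 [296. 286.] (array([ 424.5, -305.2]), array([65.5,  6.1]), 76.3) [ 0.423 -0.304  0.087]
0.08 172 [334. 308.] (array([ 471.4, -416.3]), array([180.9,  56.6]), 146.2) [ 0.464 -0.411  0.086]
0.08 62 [289. 303.] (array([ 376.9, -333.2]), array([23.4, 21.5]), 119.6) [ 0.376 -0.334  0.087]
scene [162 114   6   6  29] [ 0.3835 -0.324   0.088 ]
side [286 300   7   8  44] [ 0.3735 -0.336   0.088 ]
```

```bash
cat >> h.py <<'E'
HINGE=np.array([.6168,-.2244,.0955]); A=np.radians(-14.75); XI=np.array([np.cos(A),np.sin(A),0]); YI=np.array([-np.sin(A),np.cos(A),0])
def inc(dx,dy,z): p=HINGE+dx*XI+dy*YI; p[2]=z; return p   # hinge-relative incubator coords
def yawnow(s):
    y=R.from_quat(s['eef_rot']).as_matrix()[:,1]; return np.degrees(np.arctan2(y[1],y[0]))
def go(p,yaw=None,base=None):
    s=sensors.get_state(); M=R.from_quat(s['eef_rot']).as_matrix()
    p0=s['tool_pos'] if base is None else np.array(base)
    d=M.T@(np.asarray(p)-p0)
    t=0 if yaw is None else -(((yaw-yawnow(s))+180)%360-180)/360   # tool z is down
    return np.round(np.r_[d/.3,t],4)
E
python3 - <<'E'
from h import *
print(go([.42,.33,.3],20), yawnow(sensors.get_state()))
E
```

```text
[-0.8954 -0.5433 -0.2055  0.1343] 68.35914449085097
```

Call:
{"api": "send_rows", "payload": {
  "rows": "-0.1 -0.06 -0.1 0.015;-0.2 -0.12 -0.15 0.03;-0.3 -0.18 -0.2 0.045;-0.4 -0.24 -0.2 0.06;-0.5 -0.3 -0.2 0.075;-0.6 -0.36 -0.2 0.09;-0.7 -0.42 -0.2 0.105;-0.8 -0.48 -0.2 0.12;-0.9 -0.54 -0.2 0.134;-0.9 -0.54 -0.2 0.134"
}}

```text
clock: 0.98
tool_pos: [0.4269, 0.3229, 0.2988]
eef_rot: [0.579, 0.815, -0.001, 0.003]
contact_force: [0.9, -0.7, -0.6]
opening: 1.002
finger_force: 0.0
```

```bash
python3 - <<'E'
from h import *
s=sensors.get_state();print(s['q'].round(2),s['tool_pos'],yawnow(s),s['clock'])
print(go(inc(-.196,.12,.30),-14.75))
E
```

```text
[-0.76  0.49  0.03  1.76 -0.01  0.88 -0.39] [0.42692447 0.32291326 0.29875246] 19.238737898080394 0.9833
[-1.2342 -0.3217  0.0029  0.0944]
```

Call:
{"api": "send_rows", "payload": {
  "rows": "-0.12 -0.03 0 0.01;-0.24 -0.06 0 0.02;-0.36 -0.1 0 0.03;-0.48 -0.13 0 0.045;-0.6 -0.16 0 0.06;-0.7 -0.19 0 0.07;-0.8 -0.21 0 0.08;-0.9 -0.24 0 0.09;-0.97 -0.25 0 0.0944;-0.97 -0.25 0 0.0944",
  "jaw": 0.4,
  "force": 10
}}

```text
clock: 1.82
tool_pos: [0.4517, 0.0268, 0.2989]
eef_rot: [0.79, 0.613, -0.001, 0.001]
contact_force: [-0.1, 0.1, 1.2]
opening: 0.305
finger_force: 0.0
```

```bash
python3 - <<'E'
from h import *
s=sensors.get_state();print(s['q'].round(2),s['tool_pos'],yawnow(s),s['opening'])
snap('wrist','w1.png')
print(go(inc(-.196,0,.20),-14.75))
E
```

```text
[-0.31  0.38  0.21  1.99 -0.11  0.77 -0.29] [0.45168937 0.02675686 0.29888095] -14.360637616609292 0.30472034115002605
[-0.6792  0.0876  0.3296  0.0017]
```

View pics/w1.png

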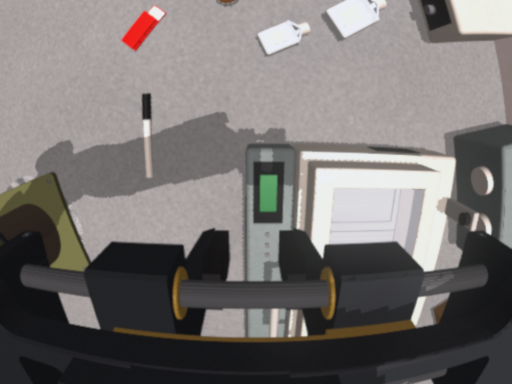

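Wrist view: the ledge with its display is at (268,190), and the hood with its handle bar is just under the fingers at (280,325). The flasks are at (283,37) and (355,15). The measured handle edge agrees with the hinge geometry, so I'll go in.

Call:
{"api": "send_rows", "payload": {
  "rows": "-0.1 0.01 0.05 0;-0.2 0.03 0.1 0;-0.3 0.04 0.15 0.001;-0.4 0.06 0.2 0.0017;-0.5 0.07 0.25 0.0017;-0.6 0.08 0.3 0.0017;-0.679 0.0876 0.32 0.0017;-0.679 0.0876 0.32 0.0017;-0.679 0.0876 0.32 0.0017"
}}

```text
clock: 2.62
tool_pos: [0.4281, -0.1721, 0.2022]
eef_rot: [0.791, 0.612, -0.0, -0.001]
contact_force: [-0.9, 0.3, -0.3]
opening: 0.299
finger_force: 0.0
```

```bash
python3 - <<'E'
from h import *
s=sensors.get_state();print(s['q'].round(2),s['tool_pos'],yawnow(s),s['opening'],s['contact_force'])
print(go(inc(-.196,0,.1095),-14.75))
E
```

```text
[ 0.2   0.55  0.13  2.09 -0.14  0.51  0.18] [ 0.42807245 -0.17209582  0.20219212] -14.516063561417157 0.2987265938068737 [-0.93001947  0.27741689 -0.33603728]
[-8.60e-03 -3.00e-04  3.09e-01  6.00e-04]
```

Call:
{"api": "send_rows", "payload": {
  "rows": "-0.008 0 0.06 0;-0.008 0 0.12 0;-0.008 0 0.18 0;-0.008 0 0.24 0;-0.008 0 0.28 0;-0.008 0 0.305 0;-0.008 0 0.305 0"
}}

```text
clock: 3.2
tool_pos: [0.4277, -0.1724, 0.1103]
eef_rot: [0.79, 0.614, 0.0, -0.001]
contact_force: [-0.7, -0.4, 0.6]
opening: 0.3
finger_force: 0.0
```

Call:
{"api": "send_rows", "payload": {
  "rows": "0 0 0 0;0 0 0 0;0 0 0 0;0 0 0 0",
  "jaw": 1,
  "force": 12
}}

```text
clock: 3.53
tool_pos: [0.4286, -0.1744, 0.112]
eef_rot: [0.79, 0.613, 0.001, 0.001]
contact_force: [1.4, 1.2, 1.6]
opening: 0.131
finger_force: 12.0
```

```bash
python3 - <<'E'
from h import *
s=sensors.get_state();print(s['q'].round(2),s['tool_pos'],yawnow(s),s['opening'],s['contact_force'])
p=s['tool_pos']
# arc table: tool y is +XI, z down; rows relative to start
r=np.hypot(.196,.033);a0=np.arctan2(.033,-.196)
for th in np.arange(0.05,1.76,.05):
    print(round(th,2),np.round([(r*np.cos(a0-th)+.196)/.3,-(r*np.sin(a0-th)-.033)/.3],3),end='; ')
E
```

```text
[ 0.25  0.72  0.07  2.16 -0.17  0.26  0.21] [ 0.42864338 -0.17442249  0.11195437] -14.441189366156376 0.13095877187391244 [1.39726405 1.21281703 1.55935879]
0.05 [ 0.006 -0.033]; 0.1 [ 0.014 -0.065]; 0.15 [ 0.024 -0.096]; 0.2 [ 0.035 -0.128]; 0.25 [ 0.048 -0.158]; 0.3 [ 0.062 -0.188]; 0.35 [ 0.077 -0.217]; 0.4 [ 0.094 -0.246]; 0.45 [ 0.113 -0.273]; 0.5 [ 0.133 -0.3  ]; 0.55 [ 0.154 -0.325]; 0.6 [ 0.176 -0.35 ]; 0.65 [ 0.2   -0.373]; 0.7 [ 0.225 -0.395]; 0.75 [ 0.25  -0.416]; 0.8 [ 0.277 -0.435]; 0.85 [ 0.305 -0.453]; 0.9 [ 0.333 -0.47 ]; 0.95 [ 0.363 -0.485]; 1.0 [ 0.393 -0.499]; 1.05 [ 0.424 -0.511]; 1.1 [ 0.455 -0.522]; 1.15 [ 0.487 -0.531]; 1.2 [ 0.519 -0.539]; 1.25 [ 0.552 -0.545]; 1.3 [ 0.585 -0.549]; 1.35 [ 0.618 -0.552]; 1.4 [ 0.651 -0.553]; 1.45 [ 0.684 -0.552]; 1.5 [ 0.717 -0.549]; 1.55 [ 0.75  -0.545]; 1.6 [ 0.782 -0.54 ]; 1.65 [ 0.815 -0.533]; 1.7 [ 0.847 -0.524]; 1.75 [ 0.878 -0.513];
```

Call:
{"api": "send_rows", "payload": {
  "rows": "0.006 0.006 -0.033 0;0.014 0.014 -0.065 0"
}}

```text
clock: 3.7
tool_pos: [0.4328, -0.1749, 0.1312]
eef_rot: [0.792, 0.611, -0.001, 0.002]
contact_force: [-1.4, -12.3, -4.0]
opening: 0.129
finger_force: 12.0
```

I mistakenly shifted 4 mm along the bar in that call. The next rows take it back out.

Call:
{"api": "send_rows", "payload": {
  "rows": "-0.007 0.01 -0.031 0;-0.014 0.021 -0.063 0;-0.014 0.034 -0.093 0;-0.014 0.048 -0.123 0;-0.014 0.063 -0.152 0;-0.014 0.08 -0.181 0;-0.014 0.099 -0.208 0;-0.014 0.119 -0.235 0;-0.014 0.14 -0.26 0;-0.014 0.162 -0.285 0"
}}

```text
clock: 4.53
tool_pos: [0.4767, -0.1866, 0.2163]
eef_rot: [0.791, 0.612, -0.001, -0.002]
contact_force: [-2.1, 2.1, -0.9]
opening: 0.13
finger_force: 12.0
```

```bash
python3 - <<'E'
from h import *
s=sensors.get_state();print(s['q'].round(2),s['tool_pos'],yawnow(s),s['opening'],s['contact_force'])
z=snap('side');z=load('side')
d=s['tool_pos']+[0,0,.019]-HINGE; print(d@XI,d@YI,d[2],np.hypot(d@XI,d[2]), np.arctan2(.033,-.196)-np.arctan2(d[2],d@XI))
E
```

```text
[ 0.19  0.58  0.15  1.93 -0.14  0.64  0.17] [ 0.47668788 -0.18658686  0.21632587] -14.475265859375588 0.12984979236325783 [-2.12325818  2.10668872 -0.89994857]
-0.14512216006733944 0.000894227298932748 0.13982587469728097 0.2015234888976226 0.6000105212782807
```

Call:
{"api": "send_rows", "payload": {
  "rows": "0 0.024 -0.023 0;0 0.049 -0.045 0;0 0.074 -0.066 0;0 0.101 -0.085 0;0 0.129 -0.103 0;0 0.157 -0.12 0;0 0.187 -0.135 0;0 0.217 -0.149 0;0 0.248 -0.161 0;0 0.279 -0.172 0"
}}

```text
clock: 5.42
tool_pos: [0.5589, -0.208, 0.2694]
eef_rot: [0.791, 0.612, 0.0, -0.001]
contact_force: [-1.9, 3.5, 6.2]
opening: 0.128
finger_force: 12.0
```

Call:
{"api": "send_rows", "payload": {
  "rows": "0 0.032 -0.009 0;0 0.064 -0.017 0;0 0.097 -0.023 0;0 0.13 -0.027 0;0 0.163 -0.03 0;0 0.196 -0.031 0;0 0.229 -0.03 0;0 0.262 -0.027 0;0 0.285 -0.024 0;0 0.305 -0.021 0"
}}

```text
clock: 6.25
tool_pos: [0.6487, -0.2315, 0.2742]
eef_rot: [0.791, 0.612, 0.0, -0.0]
contact_force: [0.2, 1.4, -0.0]
opening: 0.125
finger_force: 12.0
```

Call:
{"api": "send_rows", "payload": {
  "rows": "0 0.015 0.002 0;0 0.03 0.005 0;0 0.043 0.008 0;0 0.056 0.011 0;0 0.069 0.015 0;0 0.08 0.019 0;0 0.09 0.022 0;0 0.1 0.025 0"
}}

```text
clock: 6.92
tool_pos: [0.6775, -0.239, 0.2664]
eef_rot: [0.791, 0.612, -0.0, -0.0]
contact_force: [0.7, 0.7, -0.8]
opening: 0.126
finger_force: 12.0
```

```bash
python3 - <<'E'
from h import *
s=sensors.get_state();print(s['q'].round(2),s['tool_pos'],yawnow(s),s['opening'],s['contact_force'])
d=s['tool_pos']+[0,0,.019]-HINGE; print(d@XI,d@YI,d[2],np.hypot(d@XI,d[2]), np.arctan2(.033,-.196)-np.arctan2(d[2],d@XI))
E
```

```text
[ 0.2   0.81  0.18  1.21 -0.14  1.13  0.13] [ 0.67746518 -0.23904786  0.26636366] -14.475458391245471 0.12589893652561843 [ 0.71786523  0.68204373 -0.84051497]
0.06239539298260025 0.0012803221691331907 0.1898636558102618 0.1998534284496783 1.721507365458518
```

Call:
{"api": "send_rows", "payload": {
  "rows": "0 0.005 0.002 0;0 0.01 0.003 0;0 0.014 0.005 0;0 0.018 0.006 0;0 0.022 0.007 0;0 0.022 0.007 0"
}}

```text
clock: 7.42
tool_pos: [0.6835, -0.2406, 0.2641]
eef_rot: [0.791, 0.612, -0.0, -0.0]
contact_force: [-0.3, 2.3, -3.3]
opening: 0.128
finger_force: 12.1
```

Call:
{"api": "send_rows", "payload": {
  "rows": "0 0.004 0.001 0;0 0.008 0.003 0;0 0.008 0.003 0;0 0.008 0.003 0"
}}

```text
clock: 7.75
tool_pos: [0.6836, -0.2407, 0.2639]
eef_rot: [0.791, 0.612, -0.002, -0.003]
contact_force: [-7.9, 4.7, 3.5]
opening: 0.121
finger_force: 11.5
```

Call:
{"api": "send_rows", "payload": {
  "rows": "0 -0.008 -0.003 0;0 -0.008 -0.003 0;0 -0.008 -0.003 0;0 -0.008 -0.003 0",
  "jaw": 0.35
}}

```text
clock: 8.08
tool_pos: [0.6841, -0.2416, 0.265]
eef_rot: [0.791, 0.612, 0.0, 0.001]
contact_force: [0.2, 0.6, 0.8]
opening: 0.324
finger_force: 0.0
```

Call:
{"api": "send_rows", "payload": {
  "rows": "0 0 -0.03 0;0 0 -0.08 0;0 0 -0.14 0;0 0 -0.22 0;0 0 -0.3 0;0 -0.1 -0.35 -0.015;0 -0.22 -0.35 -0.03;0 -0.34 -0.35 -0.045;0 -0.46 -0.35 -0.06;0 -0.58 -0.35 -0.075"
}}

```text
clock: 8.92
tool_pos: [0.5138, -0.1972, 0.3704]
eef_rot: [0.624, 0.781, 0.0, 0.001]
contact_force: [0.3, -1.1, -0.1]
opening: 0.322
finger_force: 0.0
```

Call:
{"api": "send_rows", "payload": {
  "rows": "0.07 -0.1 -0.02 -0.02;0.14 -0.2 -0.02 -0.04;0.22 -0.3 0 -0.06;0.3 -0.34 0 -0.08;0.38 -0.38 0 -0.1;0.44 -0.44 0 -0.12;0.5 -0.5 0 -0.14;0.5 -0.5 0 -0.14"
}}

```text
clock: 9.58
tool_pos: [0.3326, -0.0817, 0.3701]
eef_rot: [0.231, 0.973, -0.0, -0.001]
contact_force: [-1.0, 0.3, -0.1]
opening: 0.325
finger_force: 0.0
```

```bash
python3 - <<'E'
from h import *
s=sensors.get_state();print(s['q'].round(2),s['tool_pos'],yawnow(s),s['opening'],s['clock'])
snap('side','s2.png')
snap('scene')
a=cv2.imread('pics/side0.png')
a=cv2.imread('pics/s2.png')[150:350,200:400]
cv2.imwrite('pics/s2c.png',cv2.resize(a,None,fx=3,fy=3,interpolation=cv2.INTER_CUBIC))
E
```

```text
[ 0.26  0.12 -0.18  2.1   0.03  0.92  1.17] [ 0.33256254 -0.08168372  0.37006684] 63.31434798847187 0.3252523434036384 9.5833
```

View pics/s2c.png

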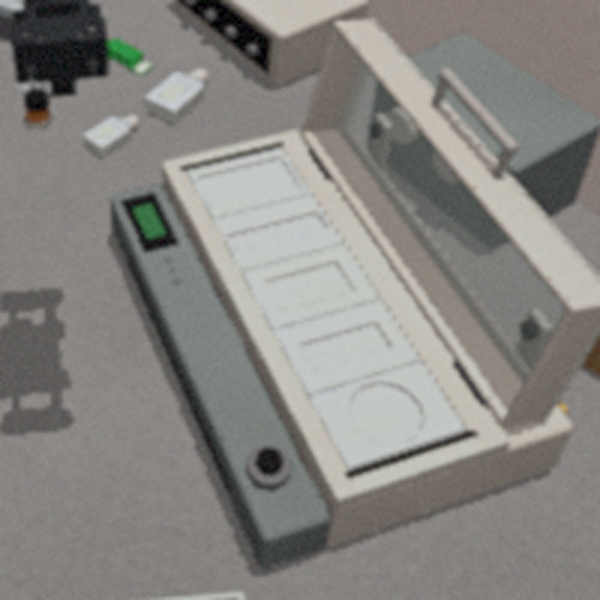

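Hood is fully open. From left (+y) to right the nests are: flask (240,185), tube (285,235), small flask (310,285), slide (345,345), dish (385,412). The start button is at (268,460). I'll locate the insert row.

```bash
python3 - <<'E'
from h import *
z=load('side');im=z['im'].astype(int)
m=((im.min(2)>150)&(im[...,0]-im[...,2]<8)).astype(np.uint8)
m[:195]=0;m[310:]=0;m[:,:255]=0;m[:,365:]=0
m=cv2.morphologyEx(m,cv2.MORPH_CLOSE,np.ones((5,5)))
k,l,st,ce=cv2.connectedComponentsWithStats(m)
i=1+st[1:,4].argmax();v,u=np.nonzero(l==i)
P=plane(z,u,v,'side',.094);print(st[i],rect(P))
c,s,a=rect(P);d=np.r_[c/1000,.094]-HINGE;print('hinge-rel',d@XI,d@YI)
D=cloud(z,'side');q=D[v,u];print('z',np.percentile(q[:,2],[5,50,95]).round(4))
# rectified view in incubator coords, 2px/mm, at z=.094
gx,gy=np.meshgrid(np.arange(-170,10,.5)/1000,np.arange(220,-220,-.5)/1000)
W=HINGE+gx[...,None]*XI+gy[...,None]*YI;W[...,2]=.094
T=z['T'];C=(W-T[:3,3])@T[:3,:3];f=float(z['f'])
r=cv2.remap(z['im'],(C[...,0]/C[...,2]*f+z['cx']).astype(np.float32),(C[...,1]/C[...,2]*f+z['cy']).astype(np.float32),cv2.INTER_CUBIC)
r=cv2.rotate(r,cv2.ROTATE_90_CLOCKWISE)
g=cv2.createCLAHE(4,(4,4)).apply(cv2.cvtColor(r,cv2.COLOR_RGB2GRAY))
cv2.imwrite('pics/rect.png',g[:, :800] if g.shape[1]<=800 else cv2.resize(g,(800,int(g.shape[0]*800/g.shape[1]))))
print(g.shape)
s=sensors.get_state()
print('go mid',go([.45,.12,.30],68),go(np.r_[.62,.2,.2],108.5,base=[.45,.12,.3]))
z=load('scene');P=cloud(z,'scene');ok=z['d']>0
for o,x,y,r_,h in[('flask',.67,.205,.075,.027),('sf',.54,.19,.05,.022),('sl',.53,.35,.055,.018)]:
    mm=(np.hypot(P[...,0]-x,P[...,1]-y)<r_)&ok&(P[...,2]>.008);print(o,rect(P[mm]))
E
```

```text
[ 263  198   92  109 4169] (array([ 530.9, -201.1]), array([449.4, 129.6]), 76.6)
hinge-rel -0.08900147154589658 0.0006618630258400179
z [0.0883 0.0928 0.0961]
(360, 880)
go mid [-0.0264  0.7761  0.2353 -0.0143] [-0.3818  0.4956  0.3346 -0.1268]
flask (array([660.9, 211.7]), array([99.1, 49.9]), 19.1)
sf (array([541. , 194.9]), array([75.9, 36.7]), 12.2)
sl (array([517. , 353.3]), array([61.2, 25.5]), 1.4)
```

View pics/rect.png

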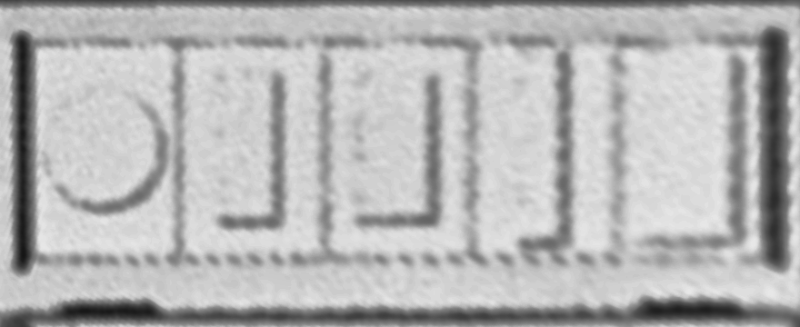

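Rectified view: the seams are at columns 180/326/473/618 (pitch 80.3 mm), and the insert rows run from 42 to 258 (118.8 mm). Both match the given sizes. Relative to the hinge the nest centres are at dx ≈ -0.0875, with dy = +0.161 flask, 0 small flask and -0.0805 slide. Now to the flask, with a wrist look first.

Call:
{"api": "send_rows", "payload": {
  "rows": "0 0.09 0.03 -0.01;0 0.18 0.06 -0.014;-0.01 0.28 0.1 -0.014;-0.02 0.38 0.14 -0.014;-0.02 0.48 0.18 -0.014;-0.02 0.58 0.2 -0.014;-0.02 0.68 0.23 -0.014;-0.026 0.776 0.235 -0.014;-0.026 0.776 0.235 -0.014",
  "jaw": -1
}}

```text
clock: 10.43
tool_pos: [0.4532, 0.1263, 0.2986]
eef_rot: [0.189, 0.982, 0.003, 0.001]
contact_force: [1.4, 0.6, 0.6]
opening: 0.985
finger_force: 0.0
```

```bash
python3 - <<'E'
from h import *
s=sensors.get_state();print(s['q'].round(2),s['tool_pos'],yawnow(s)); print(go([.69,.23,.25],108.5))
E
```

```text
[-0.19  0.41 -0.26  1.93  0.14  0.81  0.66] [0.45323563 0.12630381 0.29863564] 68.17917106263474
[-0.6039  0.6133  0.1666 -0.112 ]
```

Call:
{"api": "send_rows", "payload": {
  "rows": "-0.07 0.07 0.02 -0.015;-0.14 0.14 0.04 -0.03;-0.21 0.21 0.06 -0.045;-0.28 0.28 0.08 -0.06;-0.35 0.35 0.1 -0.075;-0.42 0.42 0.12 -0.09;-0.49 0.49 0.15 -0.105;-0.56 0.56 0.167 -0.112;-0.604 0.613 0.167 -0.112;-0.604 0.613 0.167 -0.112"
}}

```text
clock: 11.27
tool_pos: [0.6897, 0.2233, 0.247]
eef_rot: [-0.157, 0.988, 0.0, 0.001]
contact_force: [-1.2, -0.6, -0.0]
opening: 1.002
finger_force: 0.0
```

```bash
python3 - <<'E'
from h import *
s=sensors.get_state();print(s['q'].round(2),s['tool_pos'],yawnow(s))
snap('wrist','w2.png');z=load('wrist')
P=cloud(z,'wrist');ok=z['d']>0
snap('scene');zs=load('scene');Ps=cloud(zs,'scene')
for nm,P,z in(('wrist',P,z),('scene',Ps,zs)):
  ok=z['d']>0
  for o,x,y,r_,h in[('flask',.66,.21,.075,.027),('sf',.54,.193,.055,.022),('sl',.53,.353,.055,.018)]:
    mm=(np.hypot(P[...,0]-x,P[...,1]-y)<r_)&ok&(P[...,2]>.008)&(P[...,2]<.04)
    if mm.sum()>30: print(nm,o,rect(P[mm]),np.percentile(P[mm][:,2],[5,50,95]).round(3))
E
```

```text
[-0.2   0.85 -0.4   1.2   0.33  1.16  1.28] [0.68967584 0.22331526 0.24695839] 108.09999260477855
wrist flask (array([659.3, 208.8]), array([97.3, 49.1]), 18.7) [0.022 0.027 0.029]
wrist sf (array([540.2, 191.9]), array([74.7, 37.5]), 11.2) [0.017 0.022 0.024]
wrist sl (array([517. , 350.8]), array([58.5, 26.6]), 1.1) [0.012 0.018 0.02 ]
scene flask (array([660.9, 211.7]), array([100.2,  49.9]), 18.9) [0.016 0.025 0.029]
scene sf (array([549.4, 196.5]), array([60.7, 36.7]), 13.2) [0.01  0.019 0.023]
scene sl (array([517. , 353.2]), array([58.4, 25.6]), 1.4) [0.012 0.016 0.02 ]
```

View pics/w2.png

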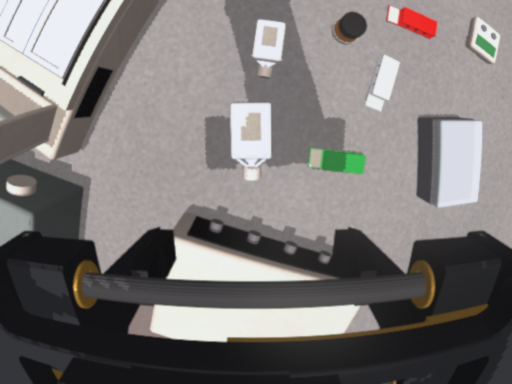

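Wrist view: flask at (251,130) with its cap at (251,172), small flask at (268,40), white slide at (384,80) and a green decoy at (338,160). The measured sizes agree.

```bash
python3 - <<'E'
from h import *
s=sensors.get_state();print(s['tool_pos'],yawnow(s)); print(go([.6498,.2056,.0065],108.7))
P=cloud(load('wrist'),'wrist')
for n in('wrist','scene'):
  P=cloud(load(n),n); m=(P[...,2]>.05)&(P[...,2]<.2)&(P[...,0]>.6)&(P[...,0]<.9)&(P[...,1]>.05)&(P[...,1]<.4)
  q=P[m]; print(n,m.sum(), q[q[:,0].argmin()] if m.sum() else '', [ (round(y,2),q[(abs(q[:,1]-y)<.01),0].min().round(3)) for y in np.arange(.1,.4,.05) if (abs(q[:,1]-y)<.01).any()])
E
```

```text
[0.68678213 0.22201258 0.24801912] 108.15234406876674
[ 0.1337 -0.0132  0.8051 -0.0015]
wrist 10954 [0.76447517 0.2465444  0.05341613] [(np.float64(0.15), np.float64(0.778)), (np.float64(0.2), np.float64(0.765)), (np.float64(0.25), np.float64(0.764)), (np.float64(0.3), np.float64(0.765)), (np.float64(0.35), np.float64(0.764)), (np.float64(0.4), np.float64(0.806))]
scene 5415 [0.76571165 0.35264678 0.0510814 ] [(np.float64(0.15), np.float64(0.782)), (np.float64(0.2), np.float64(0.766)), (np.float64(0.25), np.float64(0.766)), (np.float64(0.3), np.float64(0.767)), (np.float64(0.35), np.float64(0.766)), (np.float64(0.4), np.float64(0.781))]
```

Call:
{"api": "send_rows", "payload": {
  "rows": "0.07 -0.007 0.1 -0.0015;0.134 -0.013 0.2 -0.0015;0.134 -0.013 0.32 -0.0015;0.134 -0.013 0.44 -0.0015;0.134 -0.013 0.55 -0.0015;0.134 -0.013 0.6 -0.0015;0.134 -0.013 0.6 -0.0015;0.134 -0.013 0.6 -0.0015"
}}

```text
clock: 12.03
tool_pos: [0.6494, 0.2061, 0.0697]
eef_rot: [-0.163, 0.987, -0.0, 0.0]
contact_force: [0.3, 0.1, 0.5]
opening: 1.002
finger_force: 0.0
```

```bash
python3 - <<'E'
from h import *
s=sensors.get_state();print(s['tool_pos'],yawnow(s),s['contact_force']); print(go([.6498,.2056,.0065],108.7))
E
```

```text
[0.64938491 0.20614633 0.06972977] 108.7796908160321 [0.33785966 0.11856654 0.48191304]
[-7.000e-04 -2.100e-03  2.108e-01  2.000e-04]
```

Call:
{"api": "send_rows", "payload": {
  "rows": "0 0 0.08 0;0 0 0.14 0;0 0 0.18 0;0 0 0.2 0;0 0 0.209 0;0 0 0.209 0"
}}

```text
clock: 12.53
tool_pos: [0.6498, 0.2068, 0.0071]
eef_rot: [-0.163, 0.987, 0.0, 0.001]
contact_force: [-0.3, -0.5, -0.6]
opening: 1.002
finger_force: 0.0
```

Call:
{"api": "send_rows", "payload": {
  "rows": "0 0 0 0;0 0 0 0;0 0 0 0;0 0 0 0;0 0 0 0;0 0 0 0",
  "jaw": 1,
  "force": 10
}}

```text
clock: 13.03
tool_pos: [0.6493, 0.2065, 0.0064]
eef_rot: [-0.163, 0.987, 0.0, 0.0]
contact_force: [1.0, -0.5, 0.7]
opening: 0.567
finger_force: 0.4
```

Call:
{"api": "send_rows", "payload": {
  "rows": "0 0 -0.03 0;0 0 -0.07 0;0 0 -0.15 0;0 0 -0.25 0;0 0 -0.36 0;0 0 -0.47 0;0 0 -0.58 0;0 0 -0.65 0;0 0 -0.65 0;0 0 -0.65 0"
}}

```text
clock: 13.87
tool_pos: [0.6499, 0.2069, 0.2037]
eef_rot: [-0.163, 0.987, 0.0, 0.002]
contact_force: [-0.2, 0.6, -2.0]
opening: 0.57
finger_force: 10.0
```

```bash
python3 - <<'E'
from h import *
s=sensors.get_state();print(s['tool_pos'],yawnow(s),s['contact_force'],s['q'].round(2))
t=inc(-.0875,.161,.2); print('nest',t, 'tcp',t-.010*XI, go(t-.010*XI,75.25))
snap('wrist');snap('scene');z=load('wrist');P=cloud(z,'wrist');q=s['tool_pos']
m=(np.hypot(P[...,0]-q[0],P[...,1]-q[1])<.075)&(P[...,2]>q[2]-.012)&(P[...,2]<q[2]+.03)&(z['im'].min(2)>90)
if m.sum()>20: print(rect(P[m]),np.percentile(P[m][:,2],[5,50,95]))
for n in('wrist','scene'):
  z=load(n);P=cloud(z,n);ok=z['d']>0
  for o,x,y,r_,h in[('sf',.54,.193,.055,.022),('sl',.53,.353,.055,.018)]:
    mm=(np.hypot(P[...,0]-x,P[...,1]-y)<r_)&ok&(P[...,2]>.008)&(P[...,2]<.04)
    if mm.sum()>30: print(n,o,rect(P[mm]))
E
```

```text
[0.64992671 0.20685237 0.20366627] 108.81351322156425 [-0.1718603   0.55678728 -2.03909055] [-0.18  0.83 -0.4   1.41  0.35  0.98  1.24]
nest [ 0.57317439 -0.04642793  0.2       ] tcp [ 0.56350393 -0.04388191  0.2       ] [ 0.5423 -0.6982  0.01    0.0932]
(array([656.8, 201.7]), array([101.8,  75.1]), 176.0) [0.2131588 0.2244097 0.2256062]
wrist sf (array([540.6, 192. ]), array([74.2, 37.6]), 11.1)
wrist sl (array([516.8, 351.2]), array([58.6, 27.7]), 0.8)
scene sl (array([517.3, 353.2]), array([60.6, 25.6]), 1.4)
```

Call:
{"api": "send_rows", "payload": {
  "rows": "0.06 -0.07 0 0.01;0.12 -0.15 0 0.02;0.18 -0.23 0 0.03;0.24 -0.31 0 0.04;0.3 -0.39 0 0.055;0.36 -0.47 0 0.07;0.42 -0.55 0 0.085;0.48 -0.63 0 0.0932;0.542 -0.698 0 0.0932;0.542 -0.698 0 0.0932"
}}

```text
clock: 14.8
tool_pos: [0.5587, -0.0521, 0.1993]
eef_rot: [0.133, 0.991, -0.003, -0.003]
contact_force: [-0.3, -1.2, 0.0]
opening: 0.563
finger_force: 10.0
```

Call:
{"api": "send_rows", "payload": {
  "rows": "0 0 0 0;0 0 0 0;0 0 0 0"
}}

```text
clock: 15.05
tool_pos: [0.563, -0.0423, 0.2006]
eef_rot: [0.127, 0.992, 0.001, -0.0]
contact_force: [-0.5, 0.1, -1.1]
opening: 0.567
finger_force: 10.0
```

```bash
python3 - <<'E'
from h import *
s=sensors.get_state();print(s['tool_pos'],yawnow(s),s['contact_force'],s['finger_force'])
print(go(inc(-.0975,.161,.11),75.25))
snap('wrist','w3.png');snap('side');zw=load('wrist')
a=cv2.imread('pics/w3.png');
s_=load('side')['im'][170:330,230:400,::-1]
b=cv2.resize(s_,(408,384),interpolation=cv2.INTER_CUBIC)
cv2.imwrite('pics/c3.png',cv2.resize(np.hstack([a,b]),(800,334)))
E
```

```text
[ 0.56299071 -0.04231304  0.20063824] 75.40289863449183 [-0.50547759  0.10501852 -1.08986651] 10.000003399327397
[-0.0033 -0.005   0.3021  0.0004]
```

View pics/c3.png

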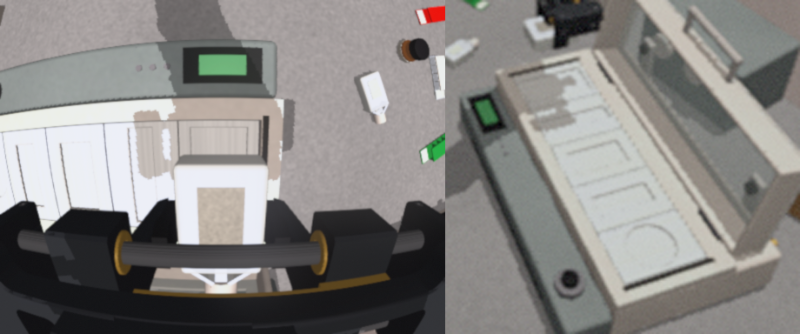

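Left, wrist: the flask is held level over the nest row, with insert front edges, seams and the slot (267,130) visible. Right, side: all nests free. I'll cross-check the row against the wrist camera numerically.

```bash
cat >> h.py <<'E'
def rectify(n,xs,ys,h=.094):   # xs,ys in mm hinge-relative -> image rows=x, cols=y
    z=load(n);gx,gy=np.meshgrid(xs/1000,ys/1000,indexing='ij')
    W=HINGE+gx[...,None]*XI+gy[...,None]*YI;W[...,2]=h
    T=z['T'];C=(W-T[:3,3])@T[:3,:3];f=float(z['f'])
    if n=='wrist':
        r=np.hypot(C[...,0],C[...,1]);k=np.arctan2(r,C[...,2])/r
    else: k=1/C[...,2]
    u,v=C[...,0]*k*f+z['cx'],C[...,1]*k*f+z['cy']
    return cv2.remap(z['im'],u.astype(np.float32),v.astype(np.float32),cv2.INTER_LINEAR),u,v
E
python3 - <<'E'
from h import *
from scipy.signal import find_peaks
for n in('wrist','side'):
    xs=np.arange(-142,-131,.5) if n=='wrist' else np.arange(-142,-35,.5);ys=np.arange(-215,215,.5)
    r,u,v=rectify(n,xs,ys);g=r.astype(float).mean(2).mean(0)
    g=g-cv2.GaussianBlur(g[None],(0,0),10)[0]
    p,_=find_peaks(-g,prominence=8);print(n,'dark lines y',[(ys[i],round(-g[i])) for i in p])
    ys=np.arange(-150,70,1.);xs=np.arange(-175,-20,.5);r,u,v=rectify(n,xs,ys)
    g=r.astype(float).mean(2).mean(1);g=g-cv2.GaussianBlur(g[:,None],(0,0),10)[:,0]
    p,_=find_peaks(-g,prominence=4);print(n,'dark lines x',[(xs[i],round(-g[i])) for i in p])
E
```

```text
wrist dark lines y [(np.float64(-131.5), 80), (np.float64(-122.0), 3), (np.float64(-42.0), 36), (np.float64(38.5), 49), (np.float64(66.5), 41), (np.float64(76.5), 13), (np.float64(92.5), 8), (np.float64(111.5), 7), (np.float64(119.0), 48), (np.float64(131.0), 17), (np.float64(187.5), 20), (np.float64(200.5), 32), (np.float64(207.0), 61)]
wrist dark lines x [(np.float64(-170.0), 66), (np.float64(-147.0), 28), (np.float64(-127.0), 1), (np.float64(-44.5), 20)]
side dark lines y [(np.float64(-207.0), 61), (np.float64(-121.0), 8), (np.float64(-67.0), 9), (np.float64(-41.0), 7), (np.float64(18.5), 8), (np.float64(40.0), 6), (np.float64(91.0), 7), (np.float64(119.5), 5), (np.float64(185.5), 5), (np.float64(206.0), 24)]
side dark lines x [(np.float64(-147.0), 6), (np.float64(-48.0), 4), (np.float64(-27.5), 5)]
```

```bash
python3 - <<'E'
from h import *
print(go(inc(-.098,.1598,.11),75.25))
E
```

```text
[-0.0008 -0.0087  0.303   0.0004]
```

Call:
{"api": "send_rows", "payload": {
  "rows": "-0.001 -0.009 0.06 0.0004;-0.001 -0.009 0.12 0.0004;-0.001 -0.009 0.18 0.0004;-0.001 -0.009 0.24 0.0004;-0.001 -0.009 0.28 0.0004;-0.001 -0.009 0.303 0.0004;-0.001 -0.009 0.303 0.0004;-0.001 -0.009 0.303 0.0004"
}}

```text
clock: 15.82
tool_pos: [0.5627, -0.0462, 0.1104]
eef_rot: [0.129, 0.992, 0.0, 0.0]
contact_force: [0.2, -0.4, -0.4]
opening: 0.569
finger_force: 10.0
```

```bash
python3 - <<'E'
from h import *
s=sensors.get_state();print(s['tool_pos'],yawnow(s),s['contact_force'],s['finger_force'])
print(go(inc(-.098,.1598,.0965),75.25))
E
```

```text
[ 0.56271681 -0.04621609  0.11036221] 75.17280138228665 [ 0.18408948 -0.37290776 -0.40446275] 9.999912934144959
[ 0.0011  0.0042  0.0462 -0.0002]
```

Call:
{"api": "send_rows", "payload": {
  "rows": "0.001 0.003 0.01 0;0.001 0.003 0.02 0;0.001 0.003 0.03 0;0.001 0.003 0.037 0;0.001 0.003 0.042 0;0.001 0.003 0.046 0;0.001 0.003 0.046 0;0.001 0.003 0.046 0"
}}

```text
clock: 16.48
tool_pos: [0.5624, -0.0459, 0.0965]
eef_rot: [0.129, 0.992, 0.0, 0.0]
contact_force: [0.3, 1.0, -1.1]
opening: 0.565
finger_force: 10.0
```

Call:
{"api": "send_rows", "payload": {
  "rows": "0 0 0.002 0;0 0 0.003 0;0 0 0.003 0"
}}

```text
clock: 16.73
tool_pos: [0.5625, -0.0459, 0.0963]
eef_rot: [0.129, 0.992, -0.0, 0.0]
contact_force: [-1.6, -0.2, 4.7]
opening: 0.566
finger_force: 10.0
```

Call:
{"api": "send_rows", "payload": {
  "rows": "0 0 0 0;0 0 0 0;0 0 0 0;0 0 0 0",
  "jaw": -0.5
}}

```text
clock: 17.07
tool_pos: [0.5624, -0.0459, 0.0955]
eef_rot: [0.129, 0.992, 0.0, -0.0]
contact_force: [-0.4, -0.5, -0.5]
opening: 0.754
finger_force: 0.0
```

Call:
{"api": "send_rows", "payload": {
  "rows": "0 0 -0.03 0;0 0 -0.08 0;0 0 -0.16 0;0 0 -0.26 0;0 0 -0.36 0;0 0 -0.46 0;0 0 -0.5 0;0 0 -0.5 0;0 0 -0.5 0"
}}

```text
clock: 17.82
tool_pos: [0.5624, -0.046, 0.2463]
eef_rot: [0.13, 0.992, 0.0, 0.001]
contact_force: [0.3, 0.2, -0.3]
opening: 0.746
finger_force: 0.0
```

```bash
cat >> h.py <<'E'
def inspect(n,dx,dy,h,r=.07):
    z=load(n);P=cloud(z,n);c=inc(dx,dy,0);ok=(z['d']>0)
    m=ok&(np.hypot(P[...,0]-c[0],P[...,1]-c[1])<r)&(P[...,2]>.099)&(P[...,2]<.09+h+.01)
    if m.sum()<20: print(n,'few');return
    q=P[m];R0=rect(q);d=np.r_[R0[0]/1000,0]-HINGE;top=q[q[:,2]>.09+h-.008]
    A_=np.c_[top[:,:2]-top[:,:2].mean(0),np.ones(len(top))];k=np.linalg.lstsq(A_,top[:,2],rcond=None)[0]
    print(n,R0,'hinge-rel',(d@XI).round(4),(d@YI).round(4),'top z',np.median(top[:,2]).round(4),'slope along x,y',(k[:2]@XI[:2]).round(3),(k[:2]@YI[:2]).round(3))
E
python3 - <<'E'
from h import *
s=sensors.get_state();print(s['tool_pos'])
for n in('wrist','side','scene'): snap(n); inspect(n,-.088,.1598,.027)
for n in('scene','side'):
  z=load(n);P=cloud(z,n);ok=z['d']>0
  for o,x,y,r_,h in[('sf',.54,.193,.055,.022),('sl',.53,.353,.055,.018)]:
    mm=(np.hypot(P[...,0]-x,P[...,1]-y)<r_)&ok&(P[...,2]>.008)&(P[...,2]<.04)
    if mm.sum()>30: print(n,o,rect(P[mm]))
print(go([.45,.1,.25],95))
E
```

```text
[ 0.56243886 -0.04598703  0.24625207]
wrist (array([573.3, -49.7]), array([97.9, 50.5]), 165.3) hinge-rel -0.0865 0.1579 top z 0.1171 slope along x,y -0.034 -0.002
side (array([572.2, -50.4]), array([98.1, 52.7]), 166.9) hinge-rel -0.0874 0.1569 top z 0.1161 slope along x,y -0.028 0.049
scene (array([574.1, -47. ]), array([98. , 52.1]), 164.0) hinge-rel -0.0865 0.1607 top z 0.1146 slope along x,y -0.027 -0.025
scene sf (array([540.8, 194.7]), array([76.4, 36.6]), 10.4)
scene sl (array([517.8, 353.3]), array([59.4, 25.5]), 1.4)
side sf (array([539.2, 191. ]), array([75.6, 39.1]), 9.6)
side sl (array([516.4, 349.6]), array([58.4, 30.8]), 9.8)
[ 0.4836  0.3751 -0.0181 -0.0552]
```

Flask is seated: top at 0.117 m, level, 4.7 N on touching the floor. Next is the small flask.

```bash
python3 - <<'E'
from h import *
print(go([.5335,.1906,.12],101.15))
E
```

```text
[ 0.2909  0.7387  0.4144 -0.0723]
```

Call:
{"api": "send_rows", "payload": {
  "rows": "0.03 0.08 0 -0.01;0.07 0.18 0 -0.02;0.11 0.28 0 -0.03;0.15 0.38 0 -0.04;0.19 0.48 0 -0.05;0.23 0.58 0.05 -0.06;0.27 0.68 0.12 -0.07;0.291 0.739 0.22 -0.0723;0.291 0.739 0.32 -0.0723;0.291 0.739 0.4144 -0.0723",
  "jaw": -0.7
}}

```text
clock: 18.8
tool_pos: [0.5334, 0.1928, 0.1187]
eef_rot: [-0.099, 0.995, 0.0, -0.001]
contact_force: [0.4, -0.5, 0.2]
opening: 0.847
finger_force: 0.0
```

Call:
{"api": "send_rows", "payload": {
  "rows": "0 0 0 0;0 0 0 0;0 0 0 0"
}}

```text
clock: 19.05
tool_pos: [0.5353, 0.1908, 0.1219]
eef_rot: [-0.097, 0.995, 0.0, 0.0]
contact_force: [0.6, -0.3, 0.4]
opening: 0.848
finger_force: 0.0
```

```bash
python3 - <<'E'
from h import *
s=sensors.get_state();print(s['tool_pos'],yawnow(s),s['opening'])
snap('wrist');z=load('wrist');P=cloud(z,'wrist');ok=z['d']>0
for o,x,y,r_ in[('sf',.54,.193,.055),('sl',.53,.353,.055)]:
    mm=(np.hypot(P[...,0]-x,P[...,1]-y)<r_)&ok&(P[...,2]>.008)&(P[...,2]<.03)&(z['im'].min(2)>100)
    if mm.sum()>30: print(o,rect(P[mm]))
print(go([.5335,.1906,.0065],101.15))
E
```

```text
[0.53533339 0.19079082 0.1218783 ] 101.12681609366031 0.8477618489840335
sf (array([540.1, 192. ]), array([73.5, 38.3]), 10.9)
sl (array([517. , 350.6]), array([58.7, 27.3]), 1.4)
[ 8.700e-03  0.000e+00  3.869e-01 -1.000e-04]
```

Call:
{"api": "send_rows", "payload": {
  "rows": "0.006 0 0.08 0;0.006 0 0.17 0;0.006 0 0.25 0;0.006 0 0.32 0;0.006 0 0.36 0;0.006 0 0.38 0;0.006 0 0.385 0;0.006 0 0.385 0"
}}

```text
clock: 19.77
tool_pos: [0.5339, 0.1907, 0.0067]
eef_rot: [-0.097, 0.995, 0.0, 0.001]
contact_force: [0.2, -0.9, -0.2]
opening: 0.856
finger_force: 0.0
```

Call:
{"api": "send_rows", "payload": {
  "rows": "0 0 0 0;0 0 0 0;0 0 0 0;0 0 0 0;0 0 0 0;0 0 0 0;0 0 0 0;0 0 0 0",
  "jaw": 1,
  "force": 10
}}

```text
clock: 20.43
tool_pos: [0.5332, 0.1905, 0.0059]
eef_rot: [-0.097, 0.995, 0.0, 0.0]
contact_force: [0.1, 0.3, 1.7]
opening: 0.409
finger_force: 10.0
```

Call:
{"api": "send_rows", "payload": {
  "rows": "0 0 -0.03 0;0 0 -0.07 0;0 0 -0.15 0;0 0 -0.25 0;0 0 -0.36 0;0 0 -0.47 0;0 0 -0.58 0;0 0 -0.65 0;0 0 -0.65 0;0 0 -0.65 0"
}}

```text
clock: 21.27
tool_pos: [0.5337, 0.1905, 0.2027]
eef_rot: [-0.097, 0.995, 0.0, 0.002]
contact_force: [-0.8, 0.1, -0.5]
opening: 0.407
finger_force: 10.0
```

```bash
python3 - <<'E'
from h import *
s=sensors.get_state();print(s['tool_pos'],yawnow(s),s['opening'],s['finger_force'])
print(go(inc(-.088-.007,-.0012,.2),75.25))
E
```

```text
[0.53370657 0.19048577 0.20271562] 101.13314977222161 0.4074062848888323 10.00001773238182
[ 0.2819 -1.2758  0.0075  0.0719]
```

Call:
{"api": "send_rows", "payload": {
  "rows": "0.02 -0.08 0 0.005;0.04 -0.18 0 0.01;0.06 -0.28 0 0.02;0.08 -0.38 0 0.03;0.1 -0.48 0 0.04;0.12 -0.58 0 0.05;0.14 -0.68 0 0.06;0.17 -0.78 0 0.07;0.2 -0.88 0 0.0719;0.22 -0.98 0 0.0719"
}}

```text
clock: 22.1
tool_pos: [0.5231, -0.1123, 0.1995]
eef_rot: [0.128, 0.992, -0.0, -0.002]
contact_force: [-0.1, 0.5, -0.9]
opening: 0.408
finger_force: 10.0
```

Call:
{"api": "send_rows", "payload": {
  "rows": "0 0 0 0;0 0 0 0;0 0 0 0"
}}

```text
clock: 22.35
tool_pos: [0.5245, -0.11, 0.1999]
eef_rot: [0.128, 0.992, 0.0, -0.001]
contact_force: [0.1, -0.3, -0.3]
opening: 0.407
finger_force: 10.0
```

```bash
python3 - <<'E'
from h import *
print(go(inc(-.088-.007,-.0012,.115),75.25))
E
```

```text
[-7.830e-02 -2.947e-01  2.826e-01  1.000e-04]
```

Call:
{"api": "send_rows", "payload": {
  "rows": "-0.02 -0.07 0 0;-0.04 -0.15 0 0;-0.06 -0.23 0 0;-0.078 -0.295 0.02 0;-0.078 -0.295 0.08 0;-0.078 -0.295 0.14 0;-0.078 -0.295 0.2 0;-0.078 -0.295 0.25 0;-0.078 -0.295 0.28 0;-0.078 -0.295 0.28 0"
}}

```text
clock: 23.18
tool_pos: [0.5244, -0.2002, 0.1148]
eef_rot: [0.127, 0.992, 0.001, -0.002]
contact_force: [0.8, 0.5, -0.0]
opening: 0.406
finger_force: 10.0
```

Call:
{"api": "send_rows", "payload": {
  "rows": "0 0 0 0;0 0 0 0"
}}

```text
clock: 23.35
tool_pos: [0.5261, -0.2017, 0.1174]
eef_rot: [0.128, 0.992, 0.0, 0.001]
contact_force: [-0.7, 0.3, -0.5]
opening: 0.407
finger_force: 10.0
```

```bash
python3 - <<'E'
from h import *
s=sensors.get_state();print(s['tool_pos'])
print(go(inc(-.088-.007,-.0012,.0960),75.25))
E
```

```text
[ 0.52610321 -0.20174957  0.11744229]
[ 0.0052 -0.0001  0.0715  0.0002]
```

Call:
{"api": "send_rows", "payload": {
  "rows": "0.004 0 0.015 0;0.004 0 0.03 0;0.004 0 0.043 0;0.004 0 0.053 0;0.004 0 0.06 0;0.004 0 0.065 0;0.004 0 0.068 0;0.004 0 0.068 0;0.004 0 0.068 0"
}}

```text
clock: 24.1
tool_pos: [0.5243, -0.202, 0.0964]
eef_rot: [0.128, 0.992, 0.0, 0.0]
contact_force: [0.4, 0.2, -0.5]
opening: 0.41
finger_force: 10.0
```

Call:
{"api": "send_rows", "payload": {
  "rows": "0 0 0.002 0;0 0 0.003 0;0 0 0.003 0"
}}

```text
clock: 24.35
tool_pos: [0.5244, -0.2021, 0.0959]
eef_rot: [0.128, 0.992, -0.0, 0.0]
contact_force: [-0.6, 0.7, 3.9]
opening: 0.406
finger_force: 10.0
```

Call:
{"api": "send_rows", "payload": {
  "rows": "0 0 0 0;0 0 0 0;0 0 0 0;0 0 0 0",
  "jaw": -0.25
}}

```text
clock: 24.68
tool_pos: [0.5242, -0.202, 0.0953]
eef_rot: [0.128, 0.992, 0.0, -0.0]
contact_force: [-0.1, -0.5, -0.7]
opening: 0.624
finger_force: 0.0
```

Call:
{"api": "send_rows", "payload": {
  "rows": "0 0 -0.03 0;0 0 -0.08 0;0 0 -0.16 0;0 0 -0.26 0;0 0 -0.36 0;0 0 -0.46 0;0 0 -0.5 0;0 0 -0.5 0;0 0 -0.5 0"
}}

```text
clock: 25.43
tool_pos: [0.5242, -0.2022, 0.2461]
eef_rot: [0.128, 0.992, -0.0, 0.001]
contact_force: [0.2, -0.4, -0.7]
opening: 0.62
finger_force: 0.0
```

```bash
python3 - <<'E'
from h import *
s=sensors.get_state();print(s['tool_pos'])
for n in('wrist','side','scene'): snap(n)
for n in('wrist','side'): inspect(n,-.088,-.0012,.022,.05); inspect(n,-.088,.1598,.027)
for n in('scene','side'):
  z=load(n);P=cloud(z,n);ok=z['d']>0
  for o,x,y,r_,h in[('sl',.53,.353,.055,.018)]:
    mm=(np.hypot(P[...,0]-x,P[...,1]-y)<r_)&ok&(P[...,2]>.008)&(P[...,2]<.04)
    if mm.sum()>30: print(n,o,rect(P[mm]))
print(go([.46,.08,.25],80))
E
```

```text
[ 0.52423777 -0.20215337  0.24609233]
wrist (array([ 531.2, -205.2]), array([73.3, 38. ]), 165.8) hinge-rel -0.0877 -0.0032 top z 0.112 slope along x,y -0.037 -0.002
wrist (array([573.1, -50.1]), array([99. , 50.9]), 165.5) hinge-rel -0.0866 0.1574 top z 0.1171 slope along x,y -0.033 0.031
side (array([ 530.6, -205.2]), array([74.3, 37. ]), 162.3) hinge-rel -0.0882 -0.0034 top z 0.1112 slope along x,y -0.037 0.058
side (array([570.6, -39.8]), array([100.4,  76.4]), 178.0) hinge-rel -0.0917 0.1668 top z 0.1162 slope along x,y -0.026 0.029
scene sl (array([518. , 353.3]), array([60.3, 25.6]), 1.4)
side sl (array([517.6, 351.9]), array([58.1, 29.6]), 177.2)
[ 0.4425  0.8551 -0.0183 -0.0131]
```

Call:
{"api": "send_rows", "payload": {
  "rows": "0.05 0.09 0 0;0.1 0.18 0 -0.005;0.15 0.28 0 -0.01;0.2 0.38 0 -0.013;0.25 0.48 0 -0.013;0.3 0.58 0 -0.013;0.35 0.68 0 -0.013;0.4 0.78 0 -0.013;0.4425 0.855 0 -0.013;0.4425 0.855 0 -0.013",
  "jaw": -0.15
}}

```text
clock: 26.42
tool_pos: [0.4591, 0.0861, 0.2448]
eef_rot: [0.083, 0.997, 0.002, -0.001]
contact_force: [-0.5, -0.7, 1.1]
opening: 0.575
finger_force: 0.0
```

Call:
{"api": "send_rows", "payload": {
  "rows": "0 0 0 0;0 0 0 0"
}}

```text
clock: 26.58
tool_pos: [0.4607, 0.0788, 0.2447]
eef_rot: [0.088, 0.996, -0.001, -0.001]
contact_force: [0.1, 0.7, -0.6]
opening: 0.577
finger_force: 0.0
```

```bash
python3 - <<'E'
from h import *
print(sensors.get_state()['tool_pos'],go([.517,.3507,.12],91.3))
E
```

```text
[0.46070844 0.07880819 0.24468894] [-0.0267  0.9258  0.4142 -0.0316]
```

Call:
{"api": "send_rows", "payload": {
  "rows": "-0.003 0.09 0 -0.005;-0.006 0.19 0 -0.01;-0.01 0.29 0 -0.015;-0.013 0.4 0 -0.02;-0.016 0.51 0 -0.025;-0.02 0.62 0.03 -0.03;-0.023 0.73 0.1 -0.0316;-0.0267 0.84 0.2 -0.0316;-0.0267 0.926 0.31 -0.0316;-0.0267 0.926 0.414 -0.0316"
}}

```text
clock: 27.42
tool_pos: [0.5186, 0.3573, 0.1199]
eef_rot: [-0.013, 1.0, 0.003, 0.001]
contact_force: [1.2, 0.9, 0.7]
opening: 0.575
finger_force: 0.0
```

Call:
{"api": "send_rows", "payload": {
  "rows": "0 0 0 0;0 0 0 0;0 0 0 0;0 0 0 0"
}}

```text
clock: 27.75
tool_pos: [0.5194, 0.3509, 0.1235]
eef_rot: [-0.01, 1.0, 0.001, 0.002]
contact_force: [0.0, 0.4, 0.4]
opening: 0.574
finger_force: 0.0
```

```bash
python3 - <<'E'
from h import *
s=sensors.get_state();print(s['tool_pos'],yawnow(s),s['opening'])
snap('wrist','w4.png');z=load('wrist');P=cloud(z,'wrist');ok=z['d']>0
for lo in(.008,.015):
    mm=(np.hypot(P[...,0]-.525,P[...,1]-.351)<.055)&ok&(P[...,2]>lo)&(P[...,2]<.03)&(z['im'].min(2)>100)
    if mm.sum()>30: print(rect(P[mm]))
print(go([.517,.3507,.006],91.3))
E
```

```text
[0.51936134 0.35094089 0.12346459] 91.17087036344414 0.5738193033679345
(array([516.8, 351.1]), array([57.5, 25.9]), 0.4)
(array([516.8, 351.1]), array([57.5, 25.9]), 0.4)
[ 8.700e-03 -2.300e-03  3.919e-01 -3.000e-04]
```

View pics/w4.png

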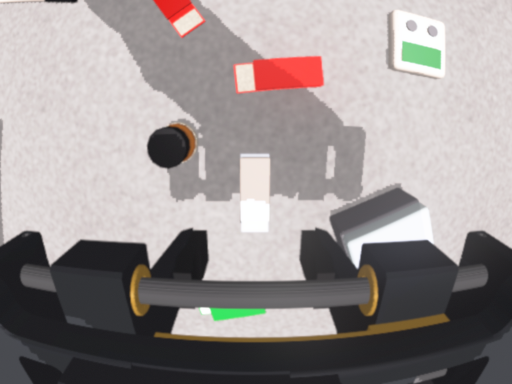

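Wrist view: the slide lies straight between the fingers at (255,190), clear of the oil bottle (170,145). The tip box is at (385,225), so I'll check its clearance.

```bash
python3 - <<'E'
from h import *
for n in('wrist','scene'):
    z=load(n);P=cloud(z,n)
    m=(z['d']>0)&(P[...,0]>.44)&(P[...,0]<.7)&(P[...,1]>.38)&(P[...,1]<.56)&(P[...,2]>.02)&(P[...,2]<.075)
    q=P[m];print(n,rect(q),q[q[:,1].argmin()].round(3),q[q[:,0].argmin()].round(3),np.percentile(q[:,2],99).round(3))
E
```

```text
wrist (array([547.2, 466.6]), array([79.6, 40.6]), 112.4) [0.547 0.424 0.036] [0.514 0.495 0.027] 0.065
scene (array([586.6, 485.8]), array([121.8,  80.8]), 24.6) [0.551 0.427 0.038] [0.517 0.498 0.059] 0.066
```

Call:
{"api": "send_rows", "payload": {
  "rows": "0.006 0 0.08 0;0.006 0 0.17 0;0.006 0 0.25 0;0.006 0 0.31 0;0.006 0 0.35 0;0.006 0 0.375 0;0.006 0 0.388 0;0.006 0 0.388 0;0.006 0 0.388 0"
}}

```text
clock: 28.55
tool_pos: [0.5163, 0.3524, 0.0059]
eef_rot: [-0.011, 1.0, 0.001, 0.001]
contact_force: [0.1, -0.5, -0.0]
opening: 0.575
finger_force: 0.0
```

Call:
{"api": "send_rows", "payload": {
  "rows": "0 0 0 0;0 0 0 0;0 0 0 0;0 0 0 0;0 0 0 0;0 0 0 0;0 0 0 0",
  "jaw": 1,
  "force": 10
}}

```text
clock: 29.13
tool_pos: [0.5159, 0.3521, 0.0053]
eef_rot: [-0.012, 1.0, 0.0, 0.0]
contact_force: [0.0, 0.1, 3.9]
opening: 0.291
finger_force: 10.0
```

Call:
{"api": "send_rows", "payload": {
  "rows": "0 0 -0.03 0;0 0 -0.07 0;0 0 -0.15 0;0 0 -0.25 0;0 0 -0.36 0;0 0 -0.47 0;0 0 -0.58 0;0 0 -0.65 0;0 0 -0.65 0;0 0 -0.65 0"
}}

```text
clock: 29.97
tool_pos: [0.5162, 0.3523, 0.2019]
eef_rot: [-0.012, 1.0, 0.001, 0.001]
contact_force: [-0.6, 0.3, 0.1]
opening: 0.297
finger_force: 10.0
```

```bash
python3 - <<'E'
from h import *
s=sensors.get_state();print(s['tool_pos'],yawnow(s),s['opening'],s['finger_force'])
print(go([.46,.08,.2],82))
E
```

```text
[0.51615343 0.35226604 0.20190174] 91.31996555289501 0.29650974178966516 9.999168366193771
[ 0.208  -0.903   0.004   0.0259]
```

Call:
{"api": "send_rows", "payload": {
  "rows": "0.02 -0.09 0 0.003;0.04 -0.18 0 0.006;0.06 -0.28 0 0.009;0.08 -0.38 0 0.012;0.11 -0.48 0 0.015;0.14 -0.58 0 0.018;0.17 -0.68 0 0.021;0.19 -0.78 0 0.0259;0.208 -0.87 0 0.0259;0.208 -0.903 0 0.0259"
}}

```text
clock: 30.8
tool_pos: [0.4566, 0.0744, 0.1986]
eef_rot: [0.072, 0.997, -0.002, -0.003]
contact_force: [-0.5, -0.5, -0.1]
opening: 0.294
finger_force: 10.0
```

Call:
{"api": "send_rows", "payload": {
  "rows": "0 0 0 0;0 0 0 0"
}}

```text
clock: 30.97
tool_pos: [0.4597, 0.0804, 0.1995]
eef_rot: [0.07, 0.998, 0.001, -0.0]
contact_force: [-0.1, -0.2, -1.5]
opening: 0.287
finger_force: 10.0
```

```bash
python3 - <<'E'
from h import *
print(sensors.get_state()['tool_pos'],go(inc(-.088-.0088,-.0817,.2),75.25))
E
```

```text
[0.45965586 0.08035261 0.19948519] [-0.308  -1.1655 -0.0031  0.0187]
```

Call:
{"api": "send_rows", "payload": {
  "rows": "-0.02 -0.08 0 0.004;-0.05 -0.18 0 0.008;-0.08 -0.28 0 0.012;-0.11 -0.38 0 0.016;-0.14 -0.48 0 0.0187;-0.17 -0.58 0 0.0187;-0.2 -0.68 0 0.0187;-0.23 -0.78 0 0.0187;-0.26 -0.88 0 0.0187;-0.29 -0.97 0 0.0187"
}}

```text
clock: 31.8
tool_pos: [0.5069, -0.2204, 0.1996]
eef_rot: [0.127, 0.992, 0.001, 0.001]
contact_force: [-0.1, -0.0, 0.3]
opening: 0.292
finger_force: 10.0
```

Call:
{"api": "send_rows", "payload": {
  "rows": "0 0 0 0;0 0 0 0;0 0 0 0"
}}

```text
clock: 32.05
tool_pos: [0.5063, -0.218, 0.1996]
eef_rot: [0.127, 0.992, 0.001, 0.0]
contact_force: [0.2, 1.1, 0.0]
opening: 0.293
finger_force: 10.0
```

```bash
python3 - <<'E'
from h import *
print(sensors.get_state()['tool_pos'],go(inc(-.088-.0088,-.0817,.115),75.25))
E
```

```text
[ 0.50628438 -0.2180107   0.19957438] [-0.0384 -0.1999  0.2815  0.0005]
```

Call:
{"api": "send_rows", "payload": {
  "rows": "-0.02 -0.08 0 0;-0.038 -0.16 0 0;-0.038 -0.2 0 0;-0.038 -0.2 0.05 0;-0.038 -0.2 0.12 0;-0.038 -0.2 0.19 0;-0.038 -0.2 0.25 0;-0.038 -0.2 0.28 0;-0.038 -0.2 0.28 0;-0.038 -0.2 0.28 0"
}}

```text
clock: 32.88
tool_pos: [0.5014, -0.2803, 0.1161]
eef_rot: [0.127, 0.992, 0.0, -0.0]
contact_force: [-0.1, -0.6, -0.2]
opening: 0.293
finger_force: 10.0
```

Call:
{"api": "send_rows", "payload": {
  "rows": "0 0 0 0;0 0 0 0"
}}

```text
clock: 33.05
tool_pos: [0.5018, -0.2815, 0.117]
eef_rot: [0.128, 0.992, -0.0, 0.001]
contact_force: [-0.7, -0.1, -0.5]
opening: 0.29
finger_force: 10.0
```

```bash
python3 - <<'E'
from h import *
print(sensors.get_state()['tool_pos'],go(inc(-.088-.0088,-.0817,.096),75.25))
E
```

```text
[ 0.50182894 -0.28152901  0.11704129] [0.0007 0.0094 0.0701 0.0001]
```

Call:
{"api": "send_rows", "payload": {
  "rows": "0.001 0.008 0.012 0;0.001 0.008 0.024 0;0.001 0.008 0.036 0;0.001 0.008 0.045 0;0.001 0.008 0.045 0;0.001 0.008 0.045 0"
}}

```text
clock: 33.55
tool_pos: [0.5011, -0.2792, 0.1021]
eef_rot: [0.128, 0.992, 0.0, -0.0]
contact_force: [-1.2, -1.0, -1.0]
opening: 0.291
finger_force: 10.0
```

```bash
python3 - <<'E'
from h import *
s=sensors.get_state();print(s['tool_pos'],s['contact_force'],go(inc(-.088-.0088,-.0817,.0955),75.25))
E
```

```text
[ 0.50108625 -0.2791715   0.10208265] [-1.17120545 -0.97281462 -0.96246922] [-0.0039  0.0024  0.0219  0.    ]
```

Call:
{"api": "send_rows", "payload": {
  "rows": "-0.003 0.002 0.005 0;-0.003 0.002 0.01 0;-0.003 0.002 0.015 0;-0.003 0.002 0.019 0;-0.003 0.002 0.019 0;-0.003 0.002 0.019 0"
}}

```text
clock: 34.05
tool_pos: [0.5022, -0.2788, 0.0966]
eef_rot: [0.128, 0.992, 0.0, -0.0]
contact_force: [-0.7, -0.3, -0.4]
opening: 0.288
finger_force: 10.0
```

Call:
{"api": "send_rows", "payload": {
  "rows": "0 0 0.001 0;0 0 0.002 0;0 0 0.003 0;0 0 0.003 0"
}}

```text
clock: 34.38
tool_pos: [0.5023, -0.2788, 0.0957]
eef_rot: [0.128, 0.992, 0.0, 0.0]
contact_force: [0.2, 0.6, 0.0]
opening: 0.295
finger_force: 10.0
```

Call:
{"api": "send_rows", "payload": {
  "rows": "0 0 0.0015 0;0 0 0.0015 0;0 0 0.0015 0"
}}

```text
clock: 34.63
tool_pos: [0.5023, -0.2788, 0.0953]
eef_rot: [0.128, 0.992, 0.0, 0.0]
contact_force: [0.7, 0.5, -0.1]
opening: 0.292
finger_force: 10.0
```

Call:
{"api": "send_rows", "payload": {
  "rows": "0 0 0 0;0 0 0 0;0 0 0 0;0 0 0 0",
  "jaw": 0
}}

```text
clock: 34.97
tool_pos: [0.5023, -0.2788, 0.0953]
eef_rot: [0.128, 0.992, 0.0, 0.0]
contact_force: [-1.4, 0.0, -0.4]
opening: 0.503
finger_force: 0.0
```

Call:
{"api": "send_rows", "payload": {
  "rows": "0 0 -0.03 0;0 0 -0.08 0;0 0 -0.16 0;0 0 -0.26 0;0 0 -0.36 0;0 0 -0.46 0;0 0 -0.5 0;0 0 -0.5 0;0 0 -0.5 0"
}}

```text
clock: 35.72
tool_pos: [0.5023, -0.2789, 0.246]
eef_rot: [0.128, 0.992, -0.0, 0.001]
contact_force: [-0.3, -0.3, -0.5]
opening: 0.501
finger_force: 0.0
```

```bash
python3 - <<'E'
from h import *
s=sensors.get_state();print(s['tool_pos'],s['q'].round(2))
for n in('wrist','side','scene'): snap(n)
for n in('wrist','side'): inspect(n,-.096,-.0817,.018,.045); inspect(n,-.088,-.0012,.022,.045);inspect(n,-.088,.1598,.027)
cv2.imwrite('pics/w5.png',load('wrist')['im'][:,:,::-1])
E
```

```text
[ 0.50228633 -0.27893688  0.24600652] [ 0.67  0.63 -0.41  1.71  0.31  0.87  1.44]
wrist (array([ 503.3, -279.9]), array([57.6, 25.5]), 164.6) hinge-rel -0.0956 -0.0826 top z 0.1082 slope along x,y 0.001 -0.001
wrist (array([ 531.4, -204.7]), array([74.9, 38.3]), 163.5) hinge-rel -0.0876 -0.0027 top z 0.112 slope along x,y -0.033 0.034
wrist (array([573. , -50.7]), array([99. , 51.1]), 165.9) hinge-rel -0.0866 0.1568 top z 0.117 slope along x,y -0.03 0.044
side (array([ 503.7, -279.2]), array([57.7, 27.8]), 167.2) hinge-rel -0.0954 -0.0818 top z 0.1075 slope along x,y 0.009 0.061
side (array([ 531., -206.]), array([74.1, 37.8]), 163.8) hinge-rel -0.0877 -0.0041 top z 0.1112 slope along x,y -0.022 0.043
side (array([575.1, -42.4]), array([99.4, 70.1]), 163.4) hinge-rel -0.0867 0.1654 top z 0.1164 slope along x,y -0.028 0.035
```

View pics/w5.png

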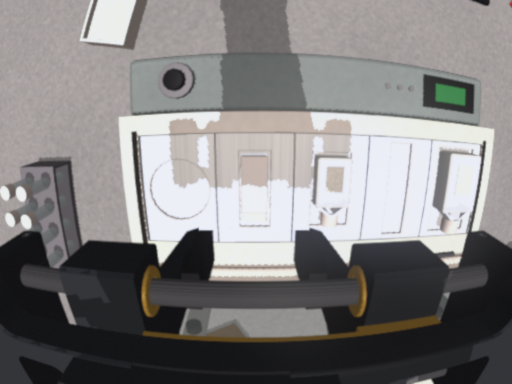

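All three sit in their nests: slide (254,190), small flask (332,185), flask (458,190), tops at 0.108/0.112/0.117 m. The button is at (177,80). Next I close the hood.

```bash
python3 - <<'E'
from h import *
z=load('wrist');im=z['im'].max(2);m=np.zeros_like(im);m[66:96,162:194]=im[66:96,162:194]<45
k,l,st,ce=cv2.connectedComponentsWithStats(m)
for i in range(1,k):
    if st[i,4]>30: print(st[i],plane(z,*ce[i],'wrist',.088))
print(go([.6838,-.2408,.37],-14.5))
E
```

```text
[164  70  21  20 195] [ 0.37793449 -0.33363035  0.088     ]
[-0.5553  0.2765 -0.4218  0.2494]
```

Call:
{"api": "send_rows", "payload": {
  "rows": "0 0 -0.12 0.019;0 0 -0.24 0.038;0 0 -0.36 0.057;0 0 -0.42 0.076;-0.09 0.05 -0.42 0.095;-0.18 0.1 -0.42 0.114;-0.27 0.14 -0.42 0.133;-0.36 0.18 -0.42 0.152;-0.45 0.23 -0.42 0.171;-0.555 0.2765 -0.42 0.19",
  "jaw": 0.35
}}

```text
clock: 36.7
tool_pos: [0.6849, -0.2402, 0.3697]
eef_rot: [0.666, 0.746, -0.001, -0.001]
contact_force: [0.2, -1.4, 1.6]
opening: 0.325
finger_force: 0.0
```

```bash
python3 - <<'E'
from h import *
s=sensors.get_state();print(s['tool_pos'],s['q'].round(2),yawnow(s),go([.6838,-.2408,.37],-14.5))
E
```

```text
[ 0.68487646 -0.24023258  0.36970802] [ 0.31  0.76 -0.09  0.99  0.06  1.4   0.35] 6.541776847753272 [-0.0015 -0.0038 -0.001   0.0584]
```

Call:
{"api": "send_rows", "payload": {
  "rows": "-0.001 -0.003 0 0.019;-0.001 -0.003 0 0.038;-0.001 -0.003 0 0.0584;-0.001 -0.003 0 0.0584;-0.001 -0.003 0 0.0584"
}}

```text
clock: 37.12
tool_pos: [0.6832, -0.2411, 0.3697]
eef_rot: [0.788, 0.616, -0.001, -0.001]
contact_force: [-0.1, -0.5, -1.0]
opening: 0.323
finger_force: 0.0
```

```bash
python3 - <<'E'
from h import *
s=sensors.get_state();print(s['tool_pos'],yawnow(s),go([.6838,-.2408,.2645],-14.5))
snap('side');snap('scene')
for n in('scene','side'):
    z=load(n);P=cloud(z,n);h=inc(.0677,0,0)
    m=(z['d']>0)&(np.hypot(P[...,0]-h[0],P[...,1]-h[1])<.06)&(P[...,2]>.27)&(P[...,2]<.295)
    if m.sum()>5: d=P[m]-HINGE;print(n,m.sum(),np.percentile(d@XI,[5,50,95]).round(4),np.percentile(d@YI,[5,50,95]).round(3),np.percentile(P[m][:,2],[50,95]).round(4))
E
```

```text
[ 0.68322229 -0.24110262  0.36966659] -13.96522157164346 [0.0016 0.0026 0.3505 0.0015]
scene 193 [0.0629 0.0689 0.0731] [-0.053  0.004  0.057] [0.285  0.2877]
side 161 [0.0621 0.0653 0.0719] [-0.057 -0.007  0.052] [0.2858 0.289 ]
```

Handle is confirmed at dx ≈ 0.067, z ≈ 0.283. I'll descend and grip it.

Call:
{"api": "send_rows", "payload": {
  "rows": "0.001 0.002 0.06 0.001;0.001 0.002 0.13 0.0015;0.001 0.002 0.2 0.0015;0.001 0.002 0.27 0.0015;0.001 0.002 0.32 0.0015;0.001 0.002 0.345 0.0015;0.001 0.002 0.35 0.0015;0.001 0.002 0.35 0.0015"
}}

```text
clock: 37.88
tool_pos: [0.6842, -0.2413, 0.2664]
eef_rot: [0.792, 0.611, 0.0, -0.0]
contact_force: [-0.6, 1.2, 0.0]
opening: 0.324
finger_force: 0.0
```

Call:
{"api": "send_rows", "payload": {
  "rows": "0 0 0 0;0 0 0 0;0 0 0 0;0 0 0 0",
  "jaw": 1,
  "force": 12
}}

```text
clock: 38.22
tool_pos: [0.6835, -0.2411, 0.2676]
eef_rot: [0.792, 0.611, -0.0, -0.0]
contact_force: [-4.6, 1.6, 5.3]
opening: 0.126
finger_force: 12.0
```

```bash
python3 - <<'E'
from h import *
s=sensors.get_state();print(s['tool_pos'],yawnow(s),s['opening'],s['finger_force'],s['contact_force'])
d=s['tool_pos']+[0,0,.019]-HINGE; print(d@XI,d@YI,d[2])
r=np.hypot(.196,.033);a0=np.arctan2(.033,-.196)
f=lambda th:np.array([(r*np.cos(a0-th)),-(r*np.sin(a0-th))])/.3
for start,seq in((1.75,np.arange(1.72,1.40,-.035)),(1.405,np.arange(1.36,.93,-.045)),(.955,np.arange(.91,.5,-.045)),(.505,np.arange(.46,.15,-.035)),(.145,np.arange(.13,-.01,-.015))):
    print(start,';'.join('0 %.3f %.3f 0'%tuple(f(t)-f(start)) for t in seq), seq[-1].round(3))
E
```

```text
[ 0.68349808 -0.2410872   0.2675666 ] -14.694311111190013 0.12643890143076894 12.000227272510529 [-4.58433985  1.58535621  5.34632655]
0.06874869699303696 0.0008441727013777723 0.19106660385821636
1.75 0 -0.019 -0.006 0;0 -0.041 -0.013 0;0 -0.063 -0.019 0;0 -0.086 -0.025 0;0 -0.109 -0.029 0;0 -0.132 -0.033 0;0 -0.155 -0.036 0;0 -0.178 -0.038 0;0 -0.201 -0.039 0;0 -0.224 -0.039 0 1.405
1.405 0 -0.030 0.001 0;0 -0.060 0.003 0;0 -0.089 0.006 0;0 -0.119 0.011 0;0 -0.148 0.017 0;0 -0.177 0.024 0;0 -0.205 0.032 0;0 -0.233 0.042 0;0 -0.261 0.053 0;0 -0.288 0.066 0 0.955
0.955 0 -0.027 0.014 0;0 -0.052 0.028 0;0 -0.078 0.044 0;0 -0.102 0.061 0;0 -0.126 0.079 0;0 -0.149 0.098 0;0 -0.171 0.118 0;0 -0.192 0.140 0;0 -0.212 0.162 0;0 -0.231 0.185 0 0.505
0.505 0 -0.018 0.024 0;0 -0.031 0.043 0;0 -0.044 0.062 0;0 -0.056 0.082 0;0 -0.067 0.102 0;0 -0.077 0.123 0;0 -0.087 0.144 0;0 -0.096 0.166 0;0 -0.105 0.187 0 0.18
0.145 0 -0.003 0.009 0;0 -0.006 0.019 0;0 -0.009 0.029 0;0 -0.011 0.038 0;0 -0.013 0.048 0;0 -0.016 0.057 0;0 -0.018 0.067 0;0 -0.020 0.077 0;0 -0.022 0.087 0;0 -0.023 0.097 0 -0.005
```

Call:
{"api": "send_rows", "payload": {
  "rows": "0 -0.019 -0.006 0;0 -0.041 -0.013 0;0 -0.063 -0.019 0;0 -0.086 -0.025 0;0 -0.109 -0.029 0;0 -0.132 -0.033 0;0 -0.155 -0.036 0;0 -0.178 -0.038 0;0 -0.201 -0.039 0;0 -0.224 -0.039 0"
}}

```text
clock: 39.05
tool_pos: [0.6184, -0.2241, 0.2783]
eef_rot: [0.792, 0.611, -0.0, 0.0]
contact_force: [0.3, -1.0, 4.5]
opening: 0.127
finger_force: 12.1
```

Call:
{"api": "send_rows", "payload": {
  "rows": "0 -0.03 0.001 0;0 -0.06 0.003 0;0 -0.089 0.006 0;0 -0.119 0.011 0;0 -0.148 0.017 0;0 -0.177 0.024 0;0 -0.205 0.032 0;0 -0.233 0.042 0;0 -0.261 0.053 0;0 -0.288 0.066 0"
}}

```text
clock: 39.88
tool_pos: [0.5333, -0.2017, 0.2568]
eef_rot: [0.792, 0.611, -0.001, -0.002]
contact_force: [0.9, -0.5, -2.7]
opening: 0.127
finger_force: 12.0
```

Call:
{"api": "send_rows", "payload": {
  "rows": "0 -0.027 0.014 0;0 -0.052 0.028 0;0 -0.078 0.044 0;0 -0.102 0.061 0;0 -0.126 0.079 0;0 -0.149 0.098 0;0 -0.171 0.118 0;0 -0.192 0.14 0;0 -0.212 0.162 0;0 -0.231 0.185 0"
}}

```text
clock: 40.72
tool_pos: [0.4656, -0.1839, 0.2014]
eef_rot: [0.792, 0.611, -0.001, -0.002]
contact_force: [0.1, -0.5, -0.9]
opening: 0.133
finger_force: 12.0
```

```bash
python3 - <<'E'
from h import *
s=sensors.get_state();print(s['tool_pos'],yawnow(s),s['opening'],s['finger_force'],s['contact_force'])
d=s['tool_pos']+[0,0,.015]-HINGE; print(d@XI,d@YI,d[2],np.hypot(d@XI,d[2]),np.arctan2(.033,-.196)-np.arctan2(d[2],d@XI))
E
```

```text
[ 0.46564531 -0.18386595  0.20142657] -14.704337235765712 0.13300152061710616 11.998627781867981 [ 0.06236473 -0.50723068 -0.88521502]
-0.15649357813804338 0.0007140107376047874 0.12092657036459378 0.19777127045804943 0.4910845273918416
```

Call:
{"api": "send_rows", "payload": {
  "rows": "0 -0.018 0.024 0;0 -0.031 0.043 0;0 -0.044 0.062 0;0 -0.056 0.082 0;0 -0.067 0.102 0;0 -0.077 0.123 0;0 -0.087 0.144 0;0 -0.096 0.166 0;0 -0.105 0.187 0"
}}

```text
clock: 41.47
tool_pos: [0.437, -0.1764, 0.1458]
eef_rot: [0.792, 0.611, -0.001, -0.001]
contact_force: [-2.9, 0.2, 0.5]
opening: 0.128
finger_force: 12.0
```

Call:
{"api": "send_rows", "payload": {
  "rows": "0 -0.0065 0.019 0;0 -0.0125 0.038 0;0 -0.0165 0.05 0;0 -0.02 0.063 0;0 -0.0227 0.0755 0;0 -0.025 0.085 0;0 -0.0265 0.093 0;0 -0.028 0.1 0;0 -0.028 0.1 0"
}}

```text
clock: 42.22
tool_pos: [0.4295, -0.1744, 0.1161]
eef_rot: [0.792, 0.611, -0.0, -0.0]
contact_force: [-4.6, 0.5, -1.1]
opening: 0.129
finger_force: 12.0
```

```bash
python3 - <<'E'
from h import *
s=sensors.get_state();print(s['tool_pos'],s['opening'],s['contact_force'])
d=s['tool_pos']+[0,0,.015]-HINGE; print(d@XI,d@YI,d[2],np.hypot(d@XI,d[2]),np.arctan2(.033,-.196)-np.arctan2(d[2],d@XI))
E
```

```text
[ 0.42952703 -0.17438444  0.11614364] 0.129011608328202 [-4.61653253  0.52404349 -1.14792724]
-0.19383562572437216 0.0006872792002135031 0.03564364183255472 0.19708556264487342 0.015051401250079088
```

Call:
{"api": "send_rows", "payload": {
  "rows": "0 0 0.002 0;0 0 0.004 0;0 0 0.006 0;0 0 0.008 0;0 0 0.01 0;0 0 0.01 0"
}}

```text
clock: 42.72
tool_pos: [0.4291, -0.1743, 0.1134]
eef_rot: [0.792, 0.611, -0.001, -0.001]
contact_force: [-6.5, 1.4, -1.6]
opening: 0.129
finger_force: 12.0
```

Call:
{"api": "send_rows", "payload": {
  "rows": "0 0 0.002 0;0 0 0.004 0;0 0 0.006 0;0 0 0.006 0;0 0 0.006 0"
}}

```text
clock: 43.13
tool_pos: [0.4288, -0.1742, 0.1116]
eef_rot: [0.792, 0.611, -0.001, -0.001]
contact_force: [-6.5, 1.4, -1.6]
opening: 0.128
finger_force: 12.0
```

Call:
{"api": "send_rows", "payload": {
  "rows": "0 -0.002 0.002 0;0 -0.004 0.004 0;0 -0.004 0.006 0;0 -0.004 0.006 0;0 -0.004 0.006 0"
}}

```text
clock: 43.55
tool_pos: [0.4288, -0.1742, 0.111]
eef_rot: [0.792, 0.611, 0.0, 0.0]
contact_force: [-6.3, 1.3, 10.7]
opening: 0.127
finger_force: 11.8
```

```bash
python3 - <<'E'
from h import *
for n in('scene','side'):
    snap(n);z=load(n);P=cloud(z,n);d=P-HINGE;a=d@XI;b=d@YI
    # hood rims: rear strip vs front strip at top
    for lo,hi in((-.158,-.148),(-.014,-.004)):
        m=(z['d']>0)&(a>lo)&(a<hi)&(abs(b)<.2)&(abs(b)>.1)&(P[...,2]>.12)&(P[...,2]<.17);print(n,lo,m.sum(),np.median(P[m][:,2]).round(4))
E
```

```text
scene -0.158 165 0.1435
scene -0.014 209 0.1435
side -0.158 158 0.1449
side -0.014 167 0.1453
```

The hood is shut: top level at 0.1435 m front and rear, resting force felt. I'll release it.

Call:
{"api": "send_rows", "payload": {
  "rows": "0 0 -0.003 0;0 0 -0.003 0;0 0 -0.003 0;0 0 -0.003 0;0 0 -0.003 0",
  "jaw": 0.4
}}

```text
clock: 44.07
tool_pos: [0.4299, -0.1744, 0.111]
eef_rot: [0.792, 0.611, 0.001, 0.001]
contact_force: [0.3, -0.0, -0.3]
opening: 0.299
finger_force: 0.0
```

Call:
{"api": "send_rows", "payload": {
  "rows": "0 0 -0.03 0;0 0 -0.07 0;0 0 -0.12 0;0 0 -0.2 0;0 0 -0.28 0;0 0 -0.3 0;0 0 -0.3 0;0 0 -0.3 0"
}}

```text
clock: 44.73
tool_pos: [0.4289, -0.1742, 0.201]
eef_rot: [0.792, 0.611, 0.0, 0.0]
contact_force: [-0.0, 0.2, -0.1]
opening: 0.303
finger_force: 0.0
```

```bash
python3 - <<'E'
from h import *
s=sensors.get_state();print(s['tool_pos'],s['opening'],s['q'].round(2),go([.3775,-.3332,.2],None),go([.3775,-.3332,.2],75.25))
E
```

```text
[ 0.42887631 -0.17419267  0.20099974] 0.3028109534274784 [ 0.3   0.55 -0.03  2.09  0.03  0.51 -0.  ] [-0.5561 -0.0312  0.0033  0.    ] [-0.5561 -0.0312  0.0033 -0.2498]
```

Call:
{"api": "send_rows", "payload": {
  "rows": "-0.03 0 -0.05 -0.019;-0.08 0 -0.05 -0.038;-0.14 0 -0.05 -0.057;-0.2 -0.01 -0.05 -0.076;-0.26 -0.01 -0.05 -0.095;-0.33 -0.02 -0.05 -0.114;-0.4 -0.02 -0.05 -0.133;-0.47 -0.03 -0.05 -0.152;-0.53 -0.03 -0.05 -0.171;-0.556 -0.031 -0.05 -0.19",
  "jaw": 1
}}

```text
clock: 45.57
tool_pos: [0.3755, -0.3355, 0.2142]
eef_rot: [0.31, 0.951, 0.0, -0.001]
contact_force: [0.1, -0.6, -0.3]
opening: 0.004
finger_force: 0.0
```

Call:
{"api": "send_rows", "payload": {
  "rows": "0 0 0 -0.019;0 0 0 -0.038;0 0 0 -0.0598;0 0 0 -0.0598;0 0 0 -0.0598"
}}

```text
clock: 45.98
tool_pos: [0.377, -0.3328, 0.2147]
eef_rot: [0.13, 0.992, 0.001, -0.001]
contact_force: [-0.0, 0.1, 0.1]
opening: 0.009
finger_force: 0.0
```

```bash
python3 - <<'E'
from h import *
s=sensors.get_state();print(s['tool_pos'],s['opening'],yawnow(s),s['q'].round(2),go([.3775,-.3332,.1],75.25))
snap('side','s6.png')
cv2.imwrite('pics/s6c.png',cv2.resize(cv2.imread('pics/s6.png')[130:380,180:430],(600,600),interpolation=cv2.INTER_CUBIC))
E
```

```text
[ 0.37695517 -0.33275538  0.21471722] 0.00890548425613097 75.08105920657039 [ 0.97  0.61 -0.54  1.94  0.46  0.72  1.47] [-0.0028 -0.0017  0.3824 -0.0005]
```

View pics/s6c.png

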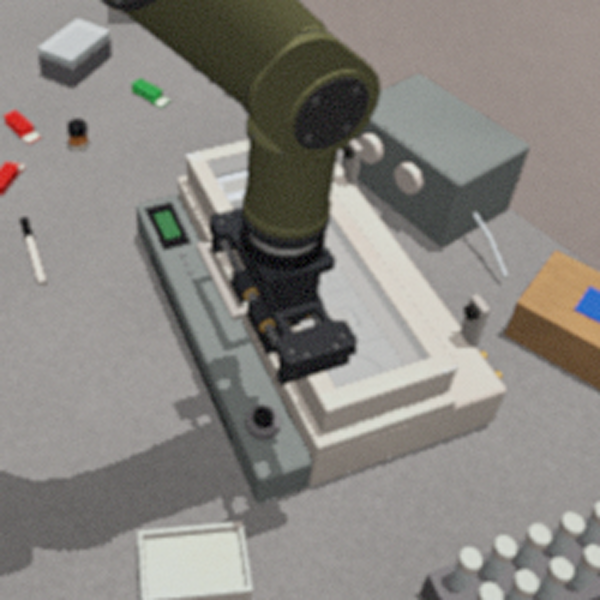

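The hood is shut and the vessels are off the bench. The button at (263,420) is under the fingers, which the parallax makes look offset. Pressing now.

Call:
{"api": "send_rows", "payload": {
  "rows": "-0.002 -0.001 0.08 0;-0.002 -0.001 0.17 0;-0.002 -0.001 0.26 0;-0.002 -0.001 0.33 0;-0.002 -0.001 0.37 0;-0.002 -0.001 0.395 0;-0.002 -0.001 0.395 0;-0.002 -0.001 0.395 0"
}}

```text
clock: 46.7
tool_pos: [0.3782, -0.3335, 0.0974]
eef_rot: [0.129, 0.992, 0.0, -0.0]
contact_force: [1.1, 0.6, 0.3]
opening: 0.008
finger_force: 0.0
```

Call:
{"api": "send_rows", "payload": {
  "rows": "0 0 0.01 0;0 0 0.02 0;0 0 0.03 0;0 0 0.036 0;0 0 0.042 0;0 0 0.046 0;0 0 0.046 0"
}}

```text
clock: 47.28
tool_pos: [0.3784, -0.334, 0.0837]
eef_rot: [0.129, 0.992, -0.0, 0.0]
contact_force: [-0.5, -0.7, 3.6]
opening: 0.008
finger_force: 2.0
```

Call:
{"api": "send_rows", "payload": {
  "rows": "0 0 0.003 0;0 0 0.006 0;0 0 0.009 0;0 0 0.01 0;0 0 0.01 0;0 0 0.01 0"
}}

```text
clock: 47.78
tool_pos: [0.3784, -0.334, 0.0822]
eef_rot: [0.128, 0.992, -0.001, 0.001]
contact_force: [-2.6, 0.8, 19.5]
opening: 0.008
finger_force: 9.9
```

Fully pressed: bottomed out at about 5.8 mm. I'll retreat and do a last check.

Call:
{"api": "send_rows", "payload": {
  "rows": "0 0 -0.02 0;0 0 -0.06 0;0 0 -0.14 0;0 0 -0.25 0;0 0 -0.37 0;0 0 -0.5 0;0 0 -0.6 0;0 0 -0.6 0;0 0 -0.6 0"
}}

```text
clock: 48.53
tool_pos: [0.3783, -0.334, 0.2616]
eef_rot: [0.129, 0.992, -0.001, 0.001]
contact_force: [-0.3, 0.2, -0.0]
opening: 0.003
finger_force: 0.0
```

```bash
python3 - <<'E'
from h import *
s=sensors.get_state();print(s['tool_pos'],s['contact_force'],s['clock'])
for n in('scene','side'):
    snap(n,n+'9.png');z=load(n);P=cloud(z,n);d=P-HINGE;a=d@XI;b=d@YI
    for lo,hi in((-.158,-.148),(-.014,-.004)):
        m=(z['d']>0)&(a>lo)&(a<hi)&(b<.2)&(b>.1)&(P[...,2]>.12)&(P[...,2]<.17);print(n,lo,m.sum(),np.median(P[m][:,2]).round(4))
E
```

```text
[ 0.37834224 -0.33399863  0.26160137] [-0.33820185  0.21521694 -0.03548505] 48.5333
scene -0.158 96 0.1438
scene -0.014 118 0.1438
side -0.158 42 0.1455
side -0.014 0 nan
  return _methods._mean(a, axis=axis, dtype=dtype,
  ret = ret.dtype.type(ret / rcount)
```

View pics/scene9.png

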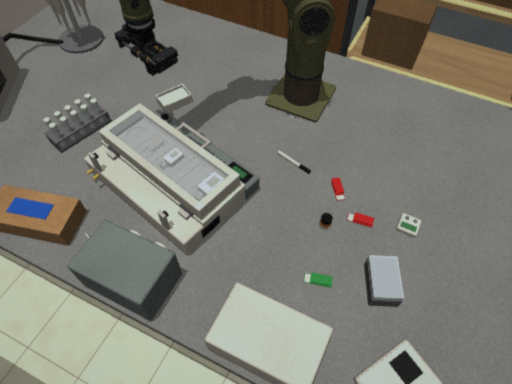

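The hood is shut with the vessels visible through it at (173,157) and (210,184). The decoys, oil bottle, timer and tip box are where they started, and the robot is clear. Handing in.

```bash
python3 -c "
from plant import finish_job
print(finish_job())"
```

```text
the job is handed in; nothing more can be done
None
```

I handed the job in at about 48.5 s on the robot's clock: hood opened to its stop, flask, small flask and chamber slide seated level in their own nests (no dish or tube was on the bench), hood lowered and fully shut, start button fully pressed, and the other bench items left alone.

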